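# Set the indexed stop on the crosscut sled

### The arm

A 6-joint arm with a two-finger parallel gripper is mounted at the origin on the work surface. World frame = base frame: x ahead of the robot, y to its left, z up, the work surface at z = 0. Lengths are in m, angles in degrees, forces in N, time in s.
With the tool pointing down it reaches from about 0.325 to 0.925 m from the base axis. Payload 3.1 kg.
Tool frame: the origin (TCP) lies midway between the tips of the shut fingers; the grasp point (between the pads) lies 19 mm behind it; z points along the fingers, x is the direction in which the jaws open and shut, and the axes are right-handed (so a half turn about z gives the same grasp; the last joint's range is limited). The gripper opens to 85 mm and grips with 20 to 120 N. Pads are 22 mm wide; open, the fingers measure 114 mm over their backs; the gripper's body (76 mm by 85 mm) begins 54 mm behind the grasp point. The pads swing forward as they close: fully open they stand 13 mm farther back than shut.
Start: joints at [-72.491, 12.427, 92.441, -0, 75.132, -6.429], TCP at [0.254, -0.571, 0.231] pointing down, gripper open.
Joint ranges: [-157.48, 157.48], [-44.54, 120.13], [17.64, 146.25], [-64.5, 244.5], [7.68, 150.69], [-147.95, 147.95]. Speed limits (degrees/s): [159.86, 159.86, 180, 180, 180, 180].

### API

Orientations are given as [roll, pitch, yaw] about the fixed x, y, z axes, in that order (R = Rz(yaw) Ry(pitch) Rx(roll)).
In Python, from cell import env gives the robot as it stands.
- The arm moves only by the tool carry_out, never from a script. Its argument "increments" is text: rows parted by semicolons, each of 7 numbers parted by spaces: the finger opening in cm, from 0 to 8.54, then the shift along the tool's x, y, z in cm, then the turn, a rotation vector about the tool's x, y, z in degrees. In form: claw x y z rx ry rz; .... A call has 1 to 12 rows; each row is the pose to reach, as a shift and turn from the pose commanded when the call began, along the tool's axes at that moment; what a row does not reach only later rows make up. A row lasts 1/10 s, in which the tool goes at most 50 mm and 8.59 degrees, less where a joint would pass 70% of its speed; a pose out of reach is approached as far as the arm can. A call with a gripper value outside its range is refused whole. The fingers move at their own pace and stop on an object; "newtons" is the grip in N (left out, the last holds). Time passes only in rows, so rows that repeat a pose let the fingers close. It gives the time, the measured TCP pose, the force and the opening at its end, in the units of the state.
- env.read_state(): the state, without advancing time (a new reading comes with each control period).
- env.camera(name): name is "scene" or "side" or "wrist"; returns a dict with "image" (420x560x3 uint8, blue, green, red), "depth" (420x560 float32, m along the optical axis (not along the pixel's ray), 0 where there is no reading), "fx", "fy", "cx", "cy" (pixels), "distortion" ([k1, k2, p1, p2, k3] as OpenCV has them; the pictures are not rectified), "extrinsics" (4x4, takes a point from camera to world coordinates); the wrist camera has in their place "mount" (4x4, takes a point from camera to tool coordinates, whose origin is the TCP and whose axes are the tool frame's). Camera axes: x right, y down, z forward; pixel columns grow to the right and rows downward; lengths in m; the calibration is good to about 2 mm. A picture is of the moment at which its call begins: read the wrist's pose just before it.
- env.job_done(): hands the job in, once; it reports no verdict.
The state is a dict: "time": time; "joint_positions": joint angles; "dq": joint speeds; "effort": joint torques, N m; "position": TCP position; "ee_rot": TCP orientation; "wrist_force": force on the tool from outside, world axes, zero at the start; "ft_torque": the same for the moment, N m; "opening": finger opening in m.
Only numpy, scipy, OpenCV 4.12 (cv2) and the standard library are available. Lean on these libraries where they do the work, as an engineer would, in place of code of your own. Each camera call takes 0.05 s, during which the arm holds its last target.

### The job

Set up the crosscut sled for the sample part: put every wood offcut that lies on the sled into the scrap bin; pull up the spring pin of the length stop, turn it into its rest notch and let go so that it stays out by itself, slide the stop to the index hole that suits the sample's length, and turn the pin back so that it drops fully into that hole. Finish with the sample lying flat on the sled along the fence, one end against the stop and the other level with the edge of the saw slot, and leave the glue, mallet and try square where they are.

Things in the scene. Friction and masses are not known exactly. Their poses are not given: they have to be found in the camera images.
- sled: Plywood crosscut sled, fixed on the bench, 260 (x) by 440 mm (y). Origin: centre of its underside; x away from the robot, y along the fence to the robot's left. Bed 12 mm above the origin. The fence stands on the robot's side: 30 mm thick, working face at x = -85 mm looking to +x, top 45 mm above the bed (51 with the index rail). Low far fence, 30 mm high, at x = 101 to 127, y = 0 to 180 mm
- slot_edge (a point): Corner of bed, fence face and the saw slot's edge on the stop's side: sled x -85, y +90, z 12 mm; axes as the sled's. The 3.5 mm saw slot runs from here along x through the bed, and through the fence. Behind the fence (x -115 to -170, y 55 to 125 mm in the sled's frame) stands a wooden blade block 45 mm high
- stop (a joint): Length stop: dark steel saddle, 42 (x) by 44 mm (y), on the fence top. Value in m: 0 at the starting hole, growing as it slides away from the saw slot (sled -y), end 0.163. Index holes at 0, 0.04, 0.08, 0.12, 0.16; the stop face is 120 mm + value from the slot edge. Slides with some 2 N when the pin is out; about 1 mm play either way when the pin is in a hole
- stop_face (a point): Point on the aluminium stop foot's face that looks to the saw slot (+y): 16 mm out from the fence face, 14 mm above the bed. The foot reaches from 2 to 30 mm out from the fence face, 4 to 54 mm above the bed, and is 12 mm thick. Axes as the sled's
- pin_lift (a joint): Height of the spring pin in m: 0 fully down (nose 7 mm deep in a hole), about 0.012 in the rest notch, end 0.020. The spring pushes it down with 7 N at 0, 12 N when out. The nose is round: let down within some 3 mm of a hole it finds the hole and centres the stop; elsewhere it rests on the rail at about 0.007
- pin_turn (a joint): Turn of the pin in rad, counter-clockwise from above: 0 where its cross pin fits the sleeve's deep slot (only there can it go down; end -0.03), 1.31 (75 degrees) over the rest notch (end 1.42). To turn between them hold the pin up 15 mm or more; let down at 1.31 it sinks 3 mm into the notch and stays out. The same lift frees it
- tee: Black T-handle of the spring pin, on the stop: bar 52 mm long (y), 12 wide (x), 14 high. Origin: bar's centre, on the pin's axis, 112 mm above the bed when the pin is down, 15 mm behind the fence face, 24 mm to -y of the stop face. The bar lies along the fence at pin_turn 0; it turns and lifts with the pin. Below is the sleeve, 25 mm across, its top 5.5 mm under the lowered bar
- bin_in (a point): Scrap bin: open grey plastic box, 200 x 200 mm outside, 6 mm walls, 110 mm high, standing fixed on the bench to the robot's left. Point: centre of its inner floor; x, y along its sides
- offcut1_c (a point): Wood offcut (may be absent): plain rectangular block, 50 x 36 x 30 mm high (x, y, z). Point: its centre, half-way up; z up as it lies at first
- offcut2_c (a point): Wood offcut (may be absent): square stick end, 60 x 26 x 26 mm high (x, y, z). Point: its centre, half-way up; z up as it lies at first
- offcut3_c (a point): Wood offcut (may be absent): round plug standing on its flat face, 46 mm across, 28 mm high. Point: its centre, half-way up; z up as it lies at first
- offcut4_c (a point): Wood offcut (may be absent): stepped (rebated) block, 56 x 36 mm (x, y), 28 mm high over its -x 34 mm and 14 mm high over the rest. Point: its centre, half-way up; z up as it lies at first
- offcut5_c (a point): Wood offcut (may be absent): block with both ends mitred, 36 mm wide (y) between parallel sides that are 60 mm long (at -y) and 20 mm long (at +y), 28 mm high. Point: its centre, half-way up; z up as it lies at first
- sample_short_c (a point): Finished sample part, a straight wooden stick 160 mm long (x), 36 mm wide (y), 28 mm high (z), with a dark dowel hole drawn near each end. Point: its centre, half-way up. Of the three lengths (160, 200, 240 mm) only one is there; it starts on the bench to the robot's right
- sample_mid_c (a point): Finished sample part, a straight wooden stick 200 mm long (x), 36 mm wide (y), 28 mm high (z), with a dark dowel hole drawn near each end. Point: its centre, half-way up. Of the three lengths (160, 200, 240 mm) only one is there; it starts on the bench to the robot's right
- sample_long_c (a point): Finished sample part, a straight wooden stick 240 mm long (x), 36 mm wide (y), 28 mm high (z), with a dark dowel hole drawn near each end. Point: its centre, half-way up. Of the three lengths (160, 200, 240 mm) only one is there; it starts on the bench to the robot's right
- glue: White glue bottle, 60 mm across, 160 mm high, standing beyond the sled; origin at the centre of its underside. Not part of the job
- mallet: Wooden joiner's mallet lying beyond the sled, head 55 x 90 x 65 mm, handle 180 mm; origin under the head's centre, x along the handle. Not part of the job
- square: Try square lying beyond the bin, stock 110 mm (y), blade 160 mm (x), 22 mm high; origin under the stock's middle. Not part of the job
Not all that is in view belongs to the job. Leave any green or turquoise look-alike of the part that bears offcut3_c alone.

How it is judged:
By the outcome, as a careful person would: the job done as asked, in the order asked, and still so for the second after the job is handed in, with the robot touching nothing.
Of offcut1, offcut2, offcut3, offcut4, offcut5 only 3 to 5 are there at a start; the rules pass over those that are not, and their reading is None.
Of sample_short, sample_mid, sample_long only 1 to 1 are there at a start; the rules pass over those that are not, and their reading is None.
At some moment in a run one of offcut1, offcut2, offcut3, offcut4, offcut5, sample_short, sample_mid, sample_long may be knocked a few centimetres aside while the robot is not near it.
Once in a run the grip may slacken for a moment while it holds something.
It also fails if it takes over 208 s, if anything falls off the work surface, if the arm or the gripper's body presses on something with over 40 N, if the wrist force passes 120 N, or if a joint passes its speed limit or range.

## Working session

There is one attempt and no reset: what is moved stays moved. The work goes in short steps, Python scripts to look and compute and a tool call to move; the robot and the scene stay as the last step left them, time stands still between calls to the robot, and variables do not carry over. Pictures are saved under pics/ and viewed, and the job is handed in when it is done.

Besides the shell and the picture viewer there is one more tool, called after "Request:" by a JSON object that holds its "api" and its "payload". carry_out: Moves the arm, as the interface text tells. Its arguments: {"type":"object","properties":{"increments":{"type":"string"},"newtons":{"type":"number"}},"required":["increments"]}

```bash
ls -la; mkdir -p pics
python3 - <<'E'
from cell import env
import cv2,numpy as np
s=env.read_state();print(s)
for n in["scene","side","wrist"]:
    c=env.camera(n);cv2.imwrite(f"pics/a_{n}.png",c["image"])
    print(n,c["fx"],c["fy"],c["cx"],c["cy"],c["distortion"]);print(c.get("extrinsics",c.get("mount")))
    np.savez(f"a_{n}.npz",**{k:np.array(v) for k,v in c.items()})
E
```

```text
total 12
drwxr-xr-x  3 agent agent 4096 Dec  7 16:00 .
drwxr-xr-x 23 root  root  4096 Dec  7 16:00 ..
drwxr-xr-x  2 agent agent 4096 Dec  7 16:00 pics
{'time': 0.0, 'joint_positions': array([-7.24903817e+01,  1.24783478e+01,  9.25284548e+01,  2.17978065e-04,
        7.51329546e+01, -6.42747432e+00]), 'dq': array([-0.00232128, -0.09363733, -0.02455625,  0.0637061 ,  0.09311312,
        0.23752372]), 'effort': array([ 2.15587625e-04, -3.96839976e+01, -3.03853190e+01, -2.83164482e-04,
        9.77809686e-03, -3.36757342e-07]), 'position': array([ 0.25336754, -0.57044355,  0.22995129]), 'ee_rot': array([-1.79984146e+02,  1.38855196e-01, -6.60629444e+01]), 'wrist_force': array([ 0.1163455 , -0.57684018, -0.33992429]), 'ft_torque': array([-0.05046666, -0.01175861, -0.01996014]), 'opening': 0.08538652804830586}
scene 446.0028838483976 446.0028838483976 284.1577420355252 213.9433062920309 [-0.08911358  0.          0.          0.          0.        ]
[[ 0.58239862  0.67733613 -0.44947483  1.13750353]
 [ 0.81281547 -0.47709033  0.33423916 -0.37985448]
 [ 0.01195216 -0.56000052 -0.82840604  1.09133618]
 [ 0.          0.          0.          1.        ]]
side 539.5269503233951 539.5269503233951 287.10417496746373 216.68345507346362 [-0.00035226  0.          0.          0.          0.        ]
[[ 0.98984303 -0.07631534  0.11994472  0.46753152]
 [-0.14198589 -0.57297721  0.80717849 -1.06058641]
 [ 0.00712549 -0.81601047 -0.5779932   0.86441554]
 [ 0.          0.          0.          1.        ]]
wrist 306.34730251555453 306.34730251555453 285.9460563327715 207.45290984224232 [0.00295452 0.         0.         0.         0.        ]
[[ 9.99998872e-01  1.37971842e-03  5.94202573e-04 -3.94980234e-04]
 [-1.49333501e-03  9.55990031e-01  2.93395347e-01 -7.51803947e-02]
 [-1.63248772e-04 -2.93395904e-01  9.55991013e-01 -1.42045775e-01]
 [ 0.00000000e+00  0.00000000e+00  0.00000000e+00  1.00000000e+00]]
```

View pics/a_scene.png

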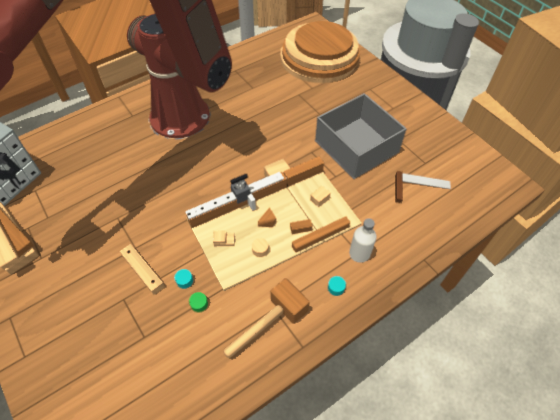

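View pics/a_side.png

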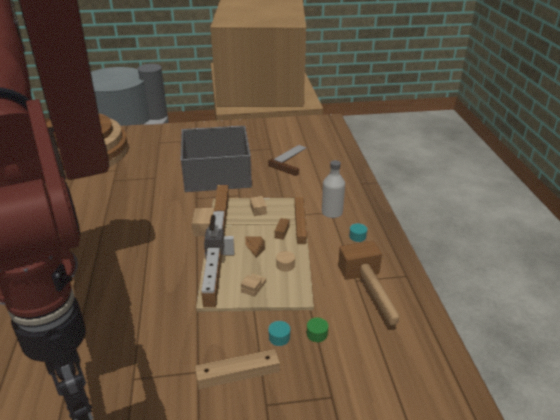

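View pics/a_wrist.png

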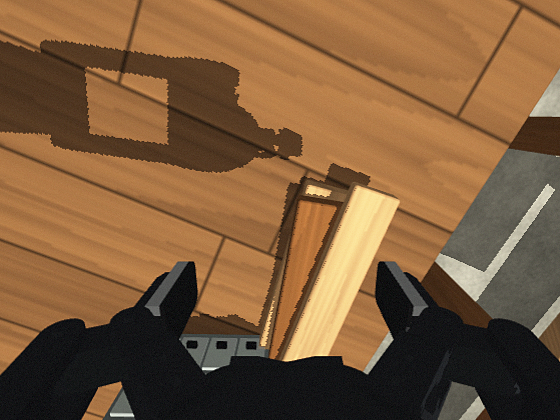

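```bash
cat > h.py <<'E'
import numpy as np,cv2
from scipy.spatial.transform import Rotation as R
def cam(n,env=None,f=None):
    if f: d=np.load(f,allow_pickle=True); c={k:d[k] for k in d.files}
    else: c=env.camera(n)
    c=dict(c)
    c["K"]=np.array([[float(c["fx"]),0,float(c["cx"])],[0,float(c["fy"]),float(c["cy"])],[0,0,1]])
    c["D"]=np.array(c["distortion"],float)
    return c
def pose(s):
    T=np.eye(4);T[:3,:3]=R.from_euler('xyz',s["ee_rot"],degrees=True).as_matrix();T[:3,3]=s["position"];return T
def ext(c,s=None):
    return np.array(c["extrinsics"]) if "extrinsics" in c else pose(s)@np.array(c["mount"])
def rays(c,px):
    return cv2.undistortPoints(np.array(px,float).reshape(-1,1,2),c["K"],c["D"]).reshape(-1,2)
def onplane(c,E,px,z):
    u=rays(c,px);d=np.c_[u,np.ones(len(u))]@E[:3,:3].T;o=E[:3,3]
    t=(z-o[2])/d[:,2];return o+d*t[:,None]
def cloud(c,E):
    h,w=c["depth"].shape;v,u=np.mgrid[:h,:w];n=rays(c,np.c_[u.ravel(),v.ravel()])
    z=c["depth"].ravel();P=np.c_[n*z[:,None],z]@E[:3,:3].T+E[:3,3]
    P[z==0]=np.nan;return P.reshape(h,w,3)
def proj(c,E,P):
    Ei=np.linalg.inv(E);r,_=cv2.Rodrigues(Ei[:3,:3]);return cv2.projectPoints(np.array(P,float).reshape(-1,1,3),r,Ei[:3,3],c["K"],c["D"])[0].reshape(-1,2)
def ortho(c,E,x0,x1,y0,y1,res=0.001,zmin=-.01,zmax=.25):
    # top view: rows = x decreasing downwards, cols = y decreasing rightwards
    P=cloud(c,E).reshape(-1,3);I=c["image"].reshape(-1,3)
    ok=np.isfinite(P[:,0])&(P[:,2]>zmin)&(P[:,2]<zmax)&(P[:,0]>x0)&(P[:,0]<x1)&(P[:,1]>y0)&(P[:,1]<y1)
    P=P[ok];I=I[ok];o=np.argsort(P[:,2]);P=P[o];I=I[o]
    H=int((x1-x0)/res)+1;W=int((y1-y0)/res)+1
    im=np.zeros((H,W,3),np.uint8);hm=np.full((H,W),np.nan)
    r=((x1-P[:,0])/res).astype(int);q=((y1-P[:,1])/res).astype(int)
    im[r,q]=I;hm[r,q]=P[:,2];return im,hm
E
python3 - <<'E'
from h import *
for n in["scene","side"]:
    c=cam(n,f=f"a_{n}.npz");E=ext(c)
    P=cloud(c,E)
    x0,y0,x1,y1=(120,140,370,320) if n=="scene" else (180,120,380,400)
    cr=c["image"][y0:y1,x0:x1];f=3 if n=="scene" else 2
    cv2.imwrite(f"pics/b_{n}.png",cv2.resize(cr,None,fx=f,fy=f,interpolation=cv2.INTER_CUBIC))
    z=P[...,2];
    print(n,np.nanpercentile(z[y0:y1,x0:x1],[5,25,50,75,95]))
    im,hm=ortho(c,E,.25,.95,-.5,.5,.002,)
    g=np.nan_to_num(hm);g=(np.clip(g,0,.13)/.13*255).astype(np.uint8)
    cv2.imwrite(f"pics/b_{n}_hm.png",cv2.resize(cv2.applyColorMap(g,cv2.COLORMAP_JET),(800,560),interpolation=cv2.INTER_NEAREST))
E
```

```text
scene [-0.00332324 -0.00065546  0.00195638  0.01396816  0.06314907]
side [-0.00294393 -0.00036582  0.00183085  0.01464811  0.06967233]
```

View pics/b_scene.png

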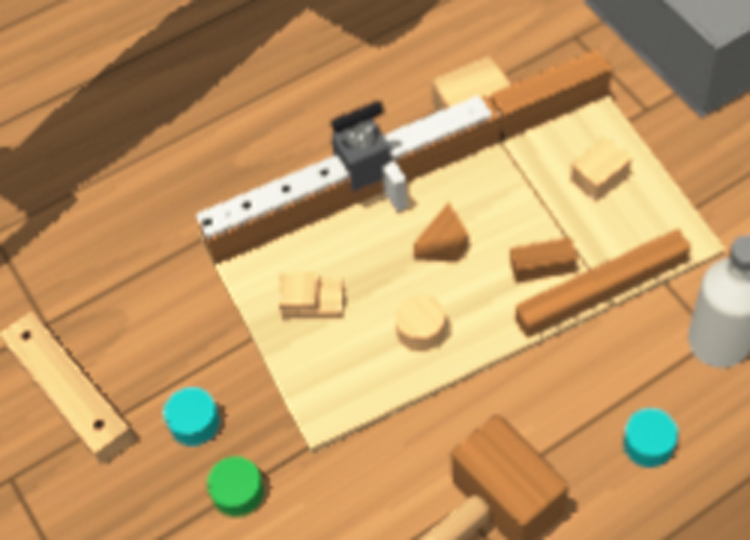

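View pics/b_side.png

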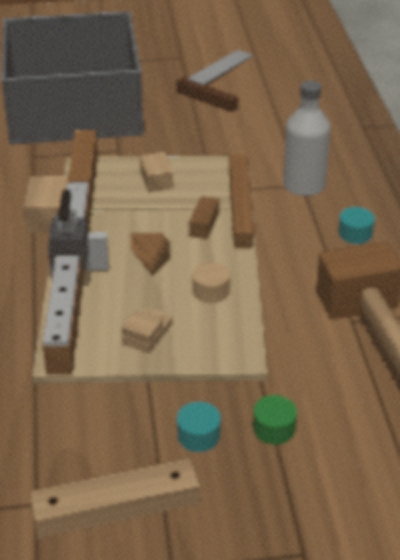

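View pics/b_scene_hm.png

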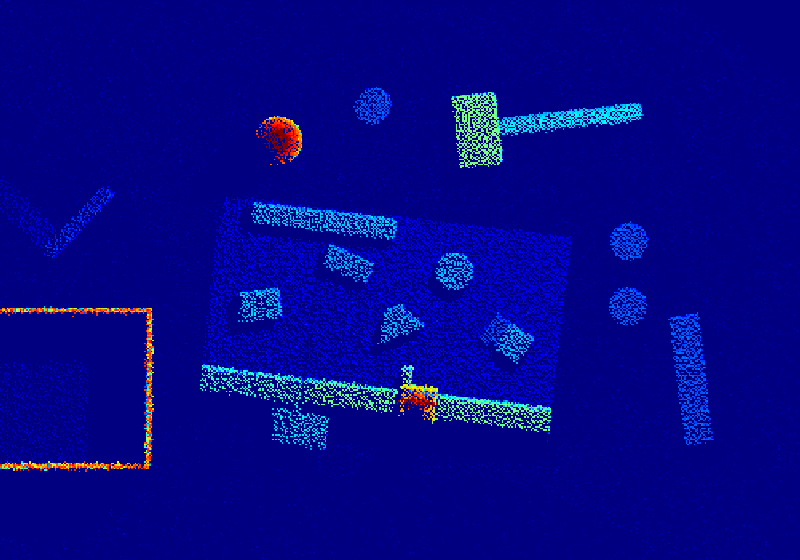

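```bash
cat > m.py <<'E'
from h import *
def rect(pts):
    r=cv2.minAreaRect(pts.astype(np.float32)*1000);return np.round(r[0],1),np.round(r[1],1),round(r[2],1)
def comps(P,sel,res=.003,minn=25):
    m=sel.astype(np.uint8);n,l,st,_=cv2.connectedComponentsWithStats(m,connectivity=8)
    return [(P[l==i],i,st[i]) for i in range(1,n) if st[i][4]>=minn]
E
python3 - <<'E'
from m import *
for n in["scene","side"]:
    c=cam(n,f=f"a_{n}.npz");E=ext(c);P=cloud(c,E);x,y,z=P[...,0],P[...,1],P[...,2]
    img=c["image"];hsv=cv2.cvtColor(img,cv2.COLOR_BGR2HSV)
    reg=(x>.35)&(x<.75)&(y>-.4)&(y<.3)
    print(n)
    for (q,i,s) in comps(P,reg&(z>.018)&(z<.14),minn=40):
        med=np.median(q[:,2]);top=q[q[:,2]>np.percentile(q[:,2],95)-.012]
        print(s[:4],s[4],"zmax %.3f"%np.percentile(q[:,2],95),"toprect",rect(top[:,:2]),"mean",top[:,:2].mean(0).round(4))
    # bed
    b=reg&(abs(z-.012)<.004)
    b=cv2.morphologyEx(b.astype(np.uint8),cv2.MORPH_OPEN,np.ones((3,3)));q=max(comps(P,b>0),key=lambda t:len(t[0]))[0]
    print("bed",rect(q[:,:2]),np.median(q[:,2]))
    f=reg&(z>.052)&(z<.069);q=max(comps(P,f),key=lambda t:len(t[0]))[0];print("fencetop",rect(q[:,:2]),np.median(q[:,2]))
    bb=(x>.3)&(x<.75)&(y>.3)&(y<.6)&(z>.1)&(z<.12)
    print("bin",rect(P[bb][:,:2]))
E
```

```text
scene
[185 157 140  71] 2865 zmax 0.095 toprect (array([448.5, -22.8]), array([49.5, 41.8]), 83.2) mean [ 0.451  -0.0251]
[310 185  21  21] 256 zmax 0.046 toprect (array([568.7, 175.8]), array([38.4, 53.5]), 7.5) mean [0.5709 0.1732]
[258 207  18  20] 228 zmax 0.043 toprect (array([548.1,   4.5]), array([37.8, 60.4]), 21.0) mean [0.5473 0.0006]
[292 216  59  36] 722 zmax 0.045 toprect (array([673.9,  94.9]), array([179.8,  28.6]), 83.0) mean [0.6755 0.0921]
[290 219  23  15] 251 zmax 0.041 toprect (array([620.,  65.]), array([59.6, 30.6]), 65.1) mean [0.622  0.0633]
[213 230  22  16] 291 zmax 0.043 toprect (array([ 521.4, -143.9]), array([33.6, 37.5]), 58.1) mean [ 0.5233 -0.1445]
[252 238  17  18] 254 zmax 0.043 toprect (array([611.4, -68. ]), array([44.9, 45.5]), 28.7) mean [ 0.6125 -0.0692]
[120 244  44  49] 733 zmax 0.031 toprect (array([ 476.1, -365.6]), array([163. ,  36.8]), 7.2) mean [ 0.4811 -0.3649]
[174 269  18  17] 243 zmax 0.031 toprect (array([ 567.6, -285.6]), array([45.4, 44.6]), 84.6) mean [ 0.5689 -0.2863]
[271 278  17  13] 50 zmax 0.067 toprect (array([ 745. , -100
[... 1292 characters left out ...]
.6108 -0.0756]
[241 273  26  22] 368 zmax 0.042 toprect (array([ 522. , -146.9]), array([38.1, 38. ]), 54.5) mean [ 0.5217 -0.1503]
[307 317  22  20] 343 zmax 0.031 toprect (array([ 648.5, -289.5]), array([44.4, 47.1]), 27.4) mean [ 0.6478 -0.2916]
[269 321  22  20] 350 zmax 0.030 toprect (array([ 568.4, -288.4]), array([46.2, 43.7]), 83.1) mean [ 0.5677 -0.2907]
[195 349  85  34] 1495 zmax 0.031 toprect (array([ 475.5, -367.5]), array([159.4,  41. ]), 6.4) mean [ 0.4749 -0.3705]
bed (array([572.7,  14.5]), array([447.1, 215.4]), 83.3) 0.011985068305534197
fencetop (array([436.2, -95.6]), array([200.7,  61.4]), 73.6) 0.0626560087642366
bin (array([463.9, 411.2]), array([210.5, 200.2]), 89.6)
```

```bash
cat > go.py <<'E'
from h import *
import sys
def plan(s,wps):
    T=pose(s)
    for w in wps:
        x,y,z,yaw=w[:4];Rt=R.from_euler('xyz',[180,0,yaw],degrees=True).as_matrix()
        d=T[:3,:3].T@(np.array([x,y,z])-T[:3,3])*100
        rv=R.from_matrix(T[:3,:3].T@Rt).as_rotvec(degrees=True)
        print(w,"->"," ".join("%.2f"%v for v in d),"|"," ".join("%.1f"%v for v in rv))
if __name__=="__main__":
    from cell import env
    s=env.read_state();print("t %.2f"%s["time"],s["position"].round(4),s["ee_rot"].round(1),"F",s["wrist_force"].round(1),"op %.4f"%s["opening"],"q",s["joint_positions"].round(0))
    plan(s,[tuple(map(float,a.split(","))) for a in sys.argv[1:]])
E
cat > sled.py <<'E'
import numpy as np
O=np.array([.5497,.0182]);A=np.radians(-6.9)
RS=np.array([[np.cos(A),-np.sin(A)],[np.sin(A),np.cos(A)]])
def w(x,y): return O+RS@np.array([x,y])
def s(x,y): return RS.T@(np.array([x,y])-O)
E
python3 - <<'E'
from h import *
c=cam("scene",f="a_scene.npz");E=ext(c)
px=lambda l:[(x/3+120,y/3+140) for x,y in l]
print(onplane(c,E,px([(299,291)]),.040),onplane(c,E,px([(332,297)]),.026))
import sled
print("tee",sled.w(-.1,-.054),"slot edge",sled.w(-.085,.09))
E
python3 go.py .522,-.145,.1,-34 .522,-.145,.018,-34
```

```text
[[ 0.52715314 -0.14521928  0.04      ]] [[ 0.54219668 -0.12042413  0.026     ]]
tee [ 0.44393688 -0.02339521] slot edge [0.47612794 0.11775979]
t 0.15 [ 0.2534 -0.5706  0.2303] [-1.80e+02  1.00e-01 -6.61e+01] F [0.5 0.5 0. ] op 0.0853 q [-72.  12.  93.   0.  75.  -6.]
(0.522, -0.145, 0.1, -34.0) -> -27.98 -41.82 13.09 | -0.0 0.1 -32.1
(0.522, -0.145, 0.018, -34.0) -> -27.97 -41.81 21.29 | -0.0 0.1 -32.1
```

Request:
{"api": "carry_out", "payload": {"increments": "8.5 -28 -41.8 8 0 0 -32;8.5 -28 -41.8 8 0 0 -32;8.5 -28 -41.8 8 0 0 -32;8.5 -28 -41.8 8 0 0 -32;8.5 -28 -41.8 8 0 0 -32;8.5 -28 -41.8 8 0 0 -32;8.5 -28 -41.8 8 0 0 -32;8.5 -28 -41.8 8 0 0 -32;8.5 -28 -41.8 8 0 0 -32;8.5 -28 -41.8 8 0 0 -32;8.5 -28 -41.8 8 0 0 -32;8.5 -28 -41.8 8 0 0 -32", "newtons": 40}}

```text
time: 1.35
position: [0.5221, -0.1441, 0.1505]
ee_rot: [180.0, 0.1, -33.9]
wrist_force: [-0.2, -0.3, -1.2]
opening: 0.085
```

```bash
cat > snap.py <<'E'
# snap wrist: save picture + npz + state
from cell import env
from h import *
import sys,pickle
def snap(n,tag):
    s=env.read_state();c=cam(n,env);cv2.imwrite(f"pics/{tag}.png",c["image"]);return s,c,ext(c,s)
if __name__=="__main__":
    s,c,E=snap(sys.argv[1],sys.argv[2]);pickle.dump((s,c,E),open(sys.argv[2]+".pkl","wb"))
E
python3 snap.py wrist w1; python3 go.py .523,-.145,.018,-34
```

```text
t 1.40 [ 0.5218 -0.1455  0.1509] [179.9   0.  -34. ] F [ 1.  -0.2 -0.7] op 0.0852 q [-23.   7. 108.  -0.  65.  11.]
(0.523, -0.145, 0.018, -34.0) -> 0.08 -0.12 13.29 | 0.1 0.0 0.0
```

View pics/w1.png

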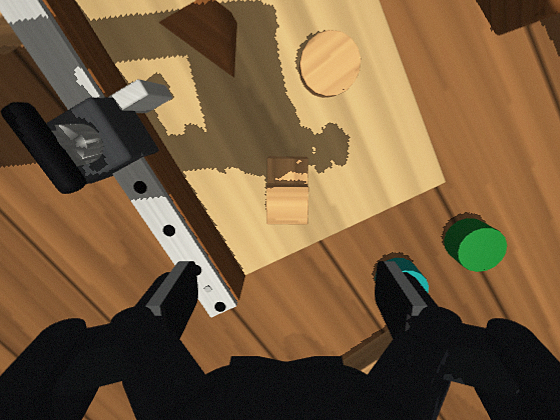

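Run:
```python
from h import *;import pickle,sled
s,c,E=pickle.load(open("w1.pkl","rb"))
print("oc4",onplane(c,E,[(288,206)],.040), "plug",onplane(c,E,[(331,62)],.040))
h=onplane(c,E,[(140,187),(169,230),(220,307)],.063);print(h);print([sled.s(*p[:2]).round(4) for p in h])
print("bed corner",sled.s(*onplane(c,E,[(444,183)],.012)[0,:2]))
```

```text
oc4 [[ 0.52285117 -0.14577345  0.04      ]] plug [[ 0.61242395 -0.06956816  0.04      ]]
[[ 0.44053958 -0.06407435  0.063     ]
 [ 0.43609621 -0.10362841  0.063     ]
 [ 0.42644222 -0.18350737  0.063     ]]
[array([-0.0985, -0.0948]), array([-0.0981, -0.1346]), array([-0.0981, -0.2151])]
bed corner [ 0.1294481  -0.21940164]
```

Request:
{"api": "carry_out", "payload": {"increments": "8.5 0.1 -0.1 5 0 0 0;8.5 0.1 -0.1 10 0 0 0;8.5 0.1 -0.1 13.2 0 0 0;8.5 0.1 -0.1 13.2 0 0 0;3 0.1 -0.1 13.2 0 0 0;3 0.1 -0.1 13.2 0 0 0;3 0.1 -0.1 13.2 0 0 0;3 0.1 -0.1 13.2 0 0 0;3 0.1 -0.1 13.2 0 0 0;3 0.1 -0.1 13.2 0 0 0;3 0.1 -0.1 13.2 0 0 0;3 0.1 -0.1 13.2 0 0 0", "newtons": 40}}

```text
time: 2.6
position: [0.5257, -0.1466, 0.0221]
ee_rot: [-180.0, -0.3, -34.0]
wrist_force: [-0.3, -0.9, 6.5]
opening: 0.0351
```

```bash
python3 go.py .523,-.145,.22,-34 .46,.38,.22,0 .46,.38,.08,0
```

```text
t 2.60 [ 0.5257 -0.1466  0.0221] [-180.    -0.3  -34. ] F [-0.3 -0.9  6.5] op 0.0351 q [-23.  19. 110.  -0.  51.  11.]
(0.523, -0.145, 0.22, -34.0) -> -0.22 0.01 -19.79 | -0.0 -0.3 -0.0
(0.46, 0.38, 0.22, 0.0) -> -34.83 -39.97 -19.95 | 0.1 -0.3 -34.0
(0.46, 0.38, 0.08, 0.0) -> -34.90 -39.96 -5.95 | 0.1 -0.3 -34.0
```

Request:
{"api": "carry_out", "payload": {"increments": "3 0 0 -4 0 0 0;3 0 0 -8 0 0 0;3 0 0 -12 0 0 0;3 -3 -3 -16 0 0 -8;3 -6 -7 -20 0 0 -16;3 -34.8 -40 -20 0 0 -34;3 -34.8 -40 -20 0 0 -34;3 -34.8 -40 -20 0 0 -34;3 -34.8 -40 -20 0 0 -34;3 -34.8 -40 -20 0 0 -34;3 -34.8 -40 -20 0 0 -34;3 -34.8 -40 -20 0 0 -34"}}

```text
time: 3.8
position: [0.4712, 0.2784, 0.217]
ee_rot: [-180.0, -0.1, -0.0]
wrist_force: [1.8, 0.3, -0.2]
opening: 0.035
```

```bash
python3 go.py .46,.38,.22,0 .46,.38,.07,0
```

```text
t 3.80 [0.4712 0.2784 0.217 ] [-1.8e+02 -1.0e-01 -0.0e+00] F [ 1.8  0.3 -0.2] op 0.0350 q [ 23.   4. 104.  -0.  72.  23.]
(0.46, 0.38, 0.22, 0.0) -> -1.13 -10.16 -0.30 | -0.0 -0.1 -0.0
(0.46, 0.38, 0.07, 0.0) -> -1.15 -10.16 14.70 | -0.0 -0.1 -0.0
```

Request:
{"api": "carry_out", "payload": {"increments": "3 -1 -5 0 0 0 0;3 -1 -10.2 0 0 0 0;3 -1 -10.2 0 0 0 0;3 -1 -10.2 5 0 0 0;3 -1 -10.2 10 0 0 0;3 -1 -10.2 14.5 0 0 0;3 -1 -10.2 14.5 0 0 0;8.5 -1 -10.2 14.5 0 0 0;8.5 -1 -10.2 14.5 0 0 0;8.5 -1 -10.2 14.5 0 0 0;8.5 -1 -10.2 9 0 0 0;8.5 -1 -10.2 4 0 0 0"}}

```text
time: 5.0
position: [0.4616, 0.3778, 0.1727]
ee_rot: [180.0, 0.0, -0.1]
wrist_force: [-0.3, 0.6, -0.7]
opening: 0.0852
```

```bash
python3 go.py .569,.173,.2,7.5 .569,.173,.018,7.5; python3 snap.py scene s1
```

```text
t 5.00 [0.4616 0.3778 0.1727] [ 1.8e+02  0.0e+00 -1.0e-01] F [-0.3  0.6 -0.7] op 0.0852 q [33. 12. 99. -0. 69. 33.]
(0.569, 0.173, 0.2, 7.5) -> 10.77 20.47 -2.73 | 0.0 0.0 -7.6
(0.569, 0.173, 0.018, 7.5) -> 10.78 20.46 15.47 | 0.0 0.0 -7.6
```

View pics/s1.png

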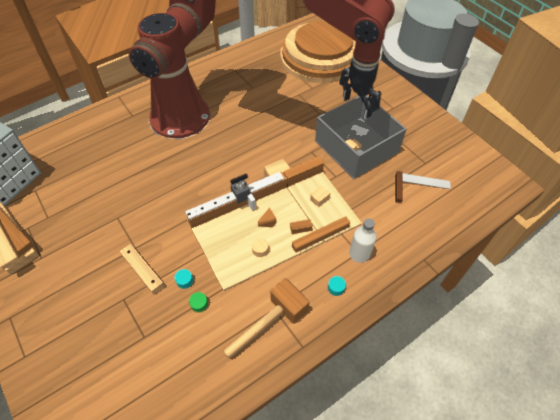

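Request:
{"api": "carry_out", "payload": {"increments": "8.5 1 2 -3 0 0 0;8.5 10.8 20.4 -3 0 0 -7.6;8.5 10.8 20.4 -3 0 0 -7.6;8.5 10.8 20.4 -3 0 0 -7.6;8.5 10.8 20.4 -3 0 0 -7.6;8.5 10.8 20.4 -3 0 0 -7.6;8.5 10.8 20.4 1 0 0 -7.6;8.5 10.8 20.4 6 0 0 -7.6;8.5 10.8 20.4 11 0 0 -7.6;8.5 10.8 20.4 15.4 0 0 -7.6;8.5 10.8 20.4 15.4 0 0 -7.6;3 10.8 20.4 15.4 0 0 -7.6"}}

```text
time: 6.25
position: [0.5702, 0.1746, 0.0182]
ee_rot: [-180.0, -0.0, 7.6]
wrist_force: [-0.4, 0.3, 0.1]
opening: 0.0728
```

Request:
{"api": "carry_out", "payload": {"increments": "3 0 0 0 0 0 0;3 0 0 0 0 0 0;3 0 0 0 0 0 0;3 0 0 0 0 0 0;3 0 0 0 0 0 0;3 0 0 -5 0 0 0;3 0 0 -10 0 0 0;3 0 0 -15 0 0 0;3 0 0 -20 0 0 0"}}

```text
time: 7.15
position: [0.5696, 0.1741, 0.2201]
ee_rot: [-180.0, -0.1, 7.5]
wrist_force: [0.1, -0.5, -0.7]
opening: 0.0352
```

```bash
python3 go.py .47,.43,.22,7.5 .47,.43,.07,7.5
```

```text
t 7.15 [0.5696 0.1741 0.2201] [-1.8e+02 -1.0e-01  7.5e+00] F [ 0.1 -0.5 -0.7] op 0.0352 q [10.  9. 97.  0. 73.  3.]
(0.47, 0.43, 0.22, 7.5) -> -6.52 -26.68 0.00 | -0.0 -0.1 0.0
(0.47, 0.43, 0.07, 7.5) -> -6.55 -26.68 15.00 | -0.0 -0.1 0.0
```

Request:
{"api": "carry_out", "payload": {"increments": "3 -6.5 -26.7 0 0 0 0;3 -6.5 -26.7 0 0 0 0;3 -6.5 -26.7 0 0 0 0;3 -6.5 -26.7 0 0 0 0;3 -6.5 -26.7 0 0 0 0;3 -6.5 -26.7 0 0 0 0;3 -6.5 -26.7 5 0 0 0;3 -6.5 -26.7 10 0 0 0;3 -6.5 -26.7 15 0 0 0;8.5 -6.5 -26.7 15 0 0 0;8.5 -6.5 -26.7 15 0 0 0;8.5 -6.5 -26.7 15 0 0 0"}}

```text
time: 8.35
position: [0.4729, 0.4321, 0.0713]
ee_rot: [-179.8, -0.4, 7.5]
wrist_force: [0.5, 0.8, 0.4]
opening: 0.0771
```

```bash
python3 go.py .47,.43,.22,7.5  .6204,.061,.15,65.5 .6204,.061,.018,65.5; python3 snap.py scene s2
```

```text
t 8.35 [0.4729 0.4321 0.0713] [-179.8   -0.4    7.5] F [0.5 0.8 0.4] op 0.0771 q [36. 24. 96.  0. 59. 29.]
(0.47, 0.43, 0.22, 7.5) -> -0.23 0.12 -14.88 | -0.2 -0.4 0.0
(0.6204, 0.061, 0.15, 65.5) -> 9.81 38.69 -7.95 | 0.0 -0.4 -58.0
(0.6204, 0.061, 0.018, 65.5) -> 9.72 38.74 5.25 | 0.0 -0.4 -58.0
```

View pics/s2.png

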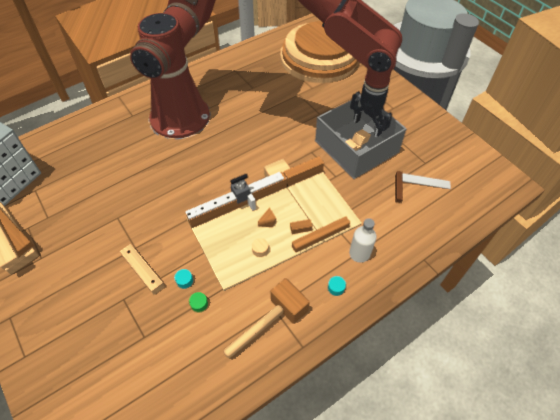

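Request:
{"api": "carry_out", "payload": {"increments": "8 0 0 -5 0 0 0;8 0 0 -10 0 0 0;8 0 0 -14 0 0 0;8 9.8 38.7 -12 0 0 -58;8 9.8 38.7 -12 0 0 -58;8 9.8 38.7 -12 0 0 -58;8 9.8 38.7 -12 0 0 -58;8 9.8 38.7 -12 0 0 -58;8 9.8 38.7 -10 0 0 -58;7.5 9.8 38.7 -8 0 0 -58;7.5 9.8 38.7 -8 0 0 -58;7.5 9.8 38.7 -8 0 0 -58"}}

```text
time: 9.6
position: [0.6208, 0.0554, 0.1499]
ee_rot: [179.7, -0.1, 65.4]
wrist_force: [-0.6, 1.1, -0.3]
opening: 0.0748
```

```bash
python3 go.py .6204,.061,.018,65.5; python3 snap.py wrist w2
```

```text
t 9.60 [0.6208 0.0554 0.1499] [ 1.797e+02 -1.000e-01  6.540e+01] F [-0.6  1.1 -0.3] op 0.0748 q [ -1.  16.  97.  -0.  67. -67.]
(0.6204, 0.061, 0.018, 65.5) -> 0.47 -0.35 13.19 | 0.3 -0.1 -0.1
```

View pics/w2.png

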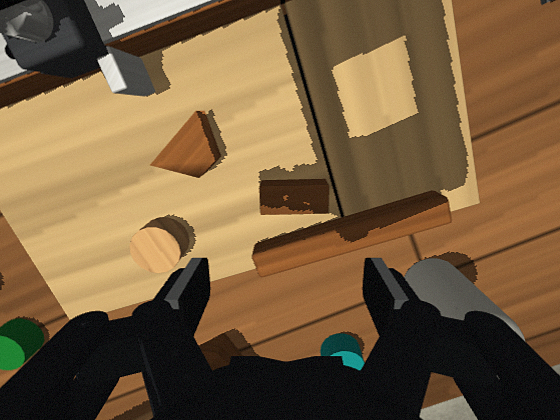

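Run:
```python
from h import *;import pickle,sled
s,c,E=pickle.load(open("w2.pkl","rb"))
p=onplane(c,E,[(260,180),(328,179),(329,213),(261,214)],.038);print(p,p.mean(0))
q=onplane(c,E,[(252,250),(445,192),(156,250)],.042);print(q,[sled.s(*a[:2]).round(4) for a in q])
x=p.mean(0);
from go import plan
plan(s,[(x[0],x[1],.018,65.5)])
```

```text
[[0.59330919 0.04471007 0.038     ]
 [0.61637023 0.09722418 0.038     ]
 [0.64474348 0.08659515 0.038     ]
 [0.62089149 0.03222673 0.038     ]] [0.6188286  0.06518903 0.038     ]
[[ 0.64696845  0.01094748  0.042     ]
 [ 0.6665728   0.18230436  0.042     ]
 [ 0.61133997 -0.06686247  0.042     ]] [array([0.0974, 0.0045]), array([0.0963, 0.177 ]), array([ 0.0714, -0.077 ])]
(np.float64(0.6188285963096821), np.float64(0.06518903233300234), 0.018, 65.5) -> 0.79 -0.66 13.19 | 0.3 -0.1 -0.1
```

Request:
{"api": "carry_out", "payload": {"increments": "7.5 0.7 -0.6 0 0 0 0;7.5 0.7 -0.6 4 0 0 0;7.5 0.7 -0.6 8 0 0 0;7.5 0.7 -0.6 11 0 0 0;7.5 0.7 -0.6 13.1 0 0 0;7.5 0.7 -0.6 13.1 0 0 0;5 0.7 -0.6 13.1 0 0 0;5 0.7 -0.6 13.1 0 0 0;5 0.7 -0.6 13.1 0 0 0;5 0.7 -0.6 13.1 0 0 0;5 0.7 -0.6 13.1 0 0 0"}}

```text
time: 10.75
position: [0.6179, 0.0687, 0.0187]
ee_rot: [179.8, -0.1, 65.5]
wrist_force: [-0.9, 1.5, 7.1]
opening: 0.0595
```

Request:
{"api": "carry_out", "payload": {"increments": "5 0 0 0 0 0 0;5 0 0 -4 0 0 0;5 0 0 -9 0 0 0;5 0 0 -14 0 0 0;5 0 0 -20 0 0 0;5 0 0 -20 0 0 0"}}

```text
time: 11.35
position: [0.6203, 0.0682, 0.2253]
ee_rot: [179.2, -0.4, 65.5]
wrist_force: [0.6, 0.5, 1.0]
opening: 0.0589
```

```bash
python3 go.py .43,.43,.22,65.5 .43,.43,.07,65.5
```

```text
t 11.35 [0.6203 0.0682 0.2253] [179.2  -0.4  65.5] F [0.6 0.5 1. ] op 0.0589 q [ -0.  12.  94.  -0.  74. -66.]
(0.43, 0.43, 0.22, 65.5) -> 25.04 -32.32 0.24 | 0.8 -0.4 0.0
(0.43, 0.43, 0.07, 65.5) -> 24.95 -32.52 15.24 | 0.8 -0.4 0.0
```

Request:
{"api": "carry_out", "payload": {"increments": "5 25 -32.3 0 0 0 0;5 25 -32.3 0 0 0 0;5 25 -32.3 0 0 0 0;5 25 -32.3 0 0 0 0;5 25 -32.3 0 0 0 0;5 25 -32.3 0 0 0 0;5 25 -32.3 0 0 0 0;5 25 -32.3 0 0 0 0;5 25 -32.3 0 0 0 0;5 25 -32.3 0 0 0 0;5 25 -32.3 5 0 0 0;5 25 -32.3 10 0 0 0"}}

```text
time: 12.55
position: [0.4281, 0.4297, 0.1176]
ee_rot: [179.8, -0.3, 65.5]
wrist_force: [0.7, 0.5, 0.1]
opening: 0.059
```

Request:
{"api": "carry_out", "payload": {"increments": "5 0 0 3 0 0 0;8 0 0 3 0 0 0;8 0 0 3 0 0 0;8 0 0 3 0 0 0;8 0 0 -4 0 0 0;8 0 0 -9 0 0 0"}}

```text
time: 13.15
position: [0.4254, 0.4292, 0.1881]
ee_rot: [180.0, 0.0, 65.5]
wrist_force: [0.6, 1.2, -0.4]
opening: 0.0798
```

```bash
python3 go.py .5485,.0028,.2,21.5 .5485,.0028,.018,21.5; python3 snap.py scene s3
```

```text
t 13.15 [0.4254 0.4292 0.1881] [180.    0.   65.5] F [ 0.6  1.2 -0.4] op 0.0798 q [ 39.  12.  98.  -0.  70. -27.]
(0.5485, 0.0028, 0.2, 21.5) -> -33.70 28.88 -1.18 | 0.0 0.0 44.0
(0.5485, 0.0028, 0.018, 21.5) -> -33.70 28.88 17.02 | 0.0 0.0 44.0
```

View pics/s3.png

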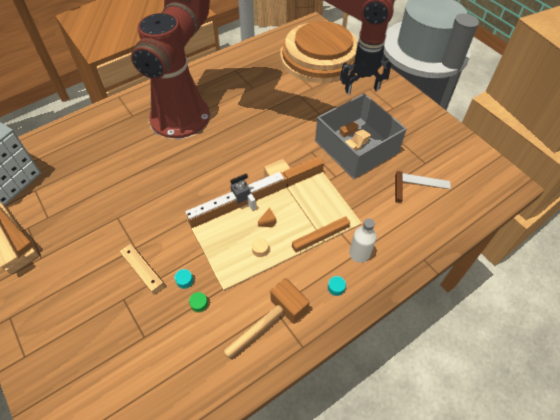

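Three offcuts are in the bin (353–365, 128–145); the mitred block (267,217) and plug (260,247) remain. Next the mitred block.

Request:
{"api": "carry_out", "payload": {"increments": "7 -33.7 28.9 -2 0 0 44;7 -33.7 28.9 -2 0 0 44;7 -33.7 28.9 -2 0 0 44;7 -33.7 28.9 -2 0 0 44;7 -33.7 28.9 -2 0 0 44;7 -33.7 28.9 -2 0 0 44;7 -33.7 28.9 -2 0 0 44;7 -33.7 28.9 -2 0 0 44;7 -33.7 28.9 -2 0 0 44;6 -33.7 28.9 2 0 0 44;6 -33.7 28.9 2 0 0 44;6 -33.7 28.9 2 0 0 44"}}

```text
time: 14.4
position: [0.549, 0.003, 0.1674]
ee_rot: [180.0, -0.1, 21.5]
wrist_force: [0.0, -0.3, -0.4]
opening: 0.06
```

```bash
python3 go.py .5485,.0028,.018,21.5; python3 snap.py wrist w3
```

```text
t 14.40 [0.549  0.003  0.1674] [ 1.80e+02 -1.00e-01  2.15e+01] F [ 0.  -0.3 -0.4] op 0.0600 q [ -7.   7. 106.   0.  67. -29.]
(0.5485, 0.0028, 0.018, 21.5) -> -0.07 -0.01 14.94 | 0.0 -0.1 0.0
```

View pics/w3.png

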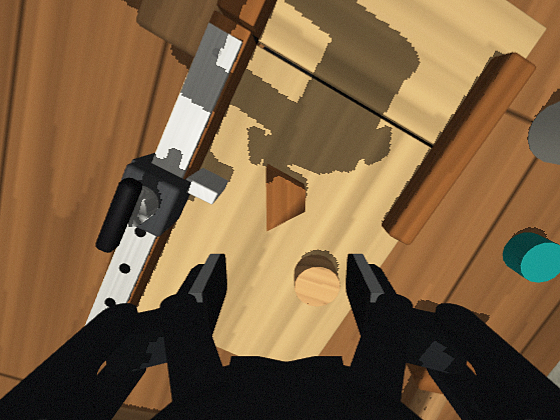

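Run:
```python
from h import *;import pickle,sled
from go import plan
s,c,E=pickle.load(open("w3.pkl","rb"))
p=onplane(c,E,[(267,165),(267,230),(305,186),(304,211)],.040);x=p.mean(0);print(p,x)
plan(s,[(x[0],x[1],.018,21.5)])
q=onplane(c,E,[(230,180),(214,203)],.066);print(q)
plan(s,[(a[0],a[1],.066,21.5) for a in q])
```

```text
[[ 0.52230771  0.02649195  0.04      ]
 [ 0.54386857 -0.03101466  0.04      ]
 [ 0.56079942  0.02130331  0.04      ]
 [ 0.5690484  -0.00086624  0.04      ]] [0.54900603 0.00397859 0.04      ]
(np.float64(0.549006026708542), np.float64(0.0039785909759365405), 0.018, 21.5) -> 0.02 -0.10 14.94 | 0.0 -0.1 0.0
[[ 0.49866477  0.0085979   0.066     ]
 [ 0.49252558 -0.01466273  0.066     ]]
(np.float64(0.4986647693813045), np.float64(0.00859790033262331), 0.066, 21.5) -> -4.49 -2.37 10.13 | 0.0 -0.1 0.0
(np.float64(0.49252558278188935), np.float64(-0.014662733985592341), 0.066, 21.5) -> -5.91 -0.43 10.13 | 0.0 -0.1 0.0
```

Request:
{"api": "carry_out", "payload": {"increments": "5.2 0 -0.1 5 0 0 0;5.2 0 -0.1 9 0 0 0;5.2 0 -0.1 13 0 0 0;5.2 0 -0.1 14.9 0 0 0;5.2 0 -0.1 14.9 0 0 0;3 0 -0.1 14.9 0 0 0;3 0 -0.1 14.9 0 0 0;3 0 -0.1 14.9 0 0 0;3 0 -0.1 14.9 0 0 0;3 0 -0.1 11 0 0 0;3 0 -0.1 6 0 0 0;3 0 -0.1 0 0 0 0"}}

```text
time: 15.65
position: [0.5473, 0.0042, 0.1572]
ee_rot: [-180.0, 0.1, 21.5]
wrist_force: [1.0, -0.6, -0.1]
opening: 0.0349
```

```bash
python3 go.py .5485,.0028,.23,21.5  .48,.385,.23,21.5 .48,.385,.09,21.5
```

```text
t 15.65 [0.5473 0.0042 0.1572] [-1.80e+02  1.00e-01  2.15e+01] F [ 1.  -0.6 -0.1] op 0.0349 q [ -7.   7. 107.  -0.  66. -28.]
(0.5485, 0.0028, 0.23, 21.5) -> 0.05 0.17 -7.28 | -0.0 0.1 0.0
(0.48, 0.385, 0.23, 21.5) -> 7.71 -37.90 -7.27 | -0.0 0.1 0.0
(0.48, 0.385, 0.09, 21.5) -> 7.73 -37.89 6.73 | -0.0 0.1 0.0
```

Request:
{"api": "carry_out", "payload": {"increments": "3 0 0 -5 0 0 0;3 1 -4 -7 0 0 0;3 7.7 -37.9 -7 0 0 0;3 7.7 -37.9 -7 0 0 0;3 7.7 -37.9 -7 0 0 0;3 7.7 -37.9 -7 0 0 0;3 7.7 -37.9 -7 0 0 0;3 7.7 -37.9 -7 0 0 0;3 7.7 -37.9 -7 0 0 0;3 7.7 -37.9 -7 0 0 0;3 7.7 -37.9 -2 0 0 0;3 7.7 -37.9 3 0 0 0"}}

```text
time: 16.85
position: [0.4828, 0.3862, 0.1281]
ee_rot: [-180.0, -0.4, 21.6]
wrist_force: [1.0, -0.1, -1.1]
opening: 0.0351
```

Request:
{"api": "carry_out", "payload": {"increments": "3 0 0 3 0 0 0;8 0 0 3 0 0 0;8 0 0 3 0 0 0;8 0 0 3 0 0 0;8 0 0 -4 0 0 0;8 0 0 -9 0 0 0"}}

```text
time: 17.45
position: [0.4808, 0.3846, 0.1982]
ee_rot: [180.0, -0.0, 21.5]
wrist_force: [0.9, 1.2, 0.0]
opening: 0.0799
```

```bash
python3 go.py .612,-.0705,.2,0 .612,-.0705,.018,0; python3 snap.py scene s4
```

```text
t 17.45 [0.4808 0.3846 0.1982] [180.   -0.   21.5] F [0.9 1.2 0. ] op 0.0799 q [32. 13. 95. -0. 72. 11.]
(0.612, -0.0705, 0.2, 0.0) -> -4.50 47.15 -0.17 | 0.0 -0.0 21.5
(0.612, -0.0705, 0.018, 0.0) -> -4.50 47.15 18.03 | 0.0 -0.0 21.5
```

View pics/s4.png

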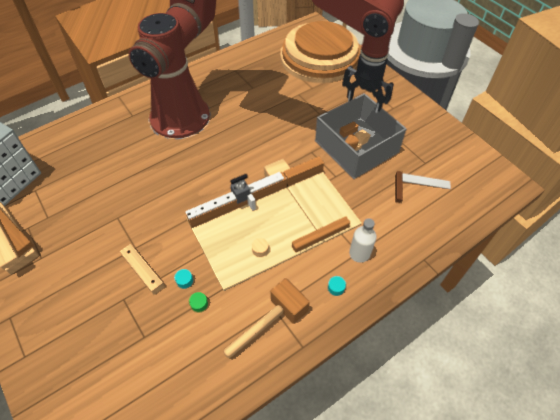

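Four offcuts are in the bin; only the plug at (260,247) is left on the sled.

Request:
{"api": "carry_out", "payload": {"increments": "8.5 -4.5 47.1 -2 0 0 21.5;8.5 -4.5 47.1 -2 0 0 21.5;8.5 -4.5 47.1 -2 0 0 21.5;8.5 -4.5 47.1 -2 0 0 21.5;8.5 -4.5 47.1 -2 0 0 21.5;8.5 -4.5 47.1 -2 0 0 21.5;8.5 -4.5 47.1 -2 0 0 21.5;8.5 -4.5 47.1 -2 0 0 21.5;8.5 -4.5 47.1 -2 0 0 21.5;8.5 -4.5 47.1 -2 0 0 21.5;8.5 -4.5 47.1 3 0 0 21.5;8.5 -4.5 47.1 3 0 0 21.5"}}

```text
time: 18.7
position: [0.6089, -0.0705, 0.1627]
ee_rot: [-179.9, 0.4, -0.1]
wrist_force: [-1.2, 1.6, -2.1]
opening: 0.0855
```

```bash
python3 go.py .612,-.0705,.018,0; python3 snap.py wrist w4
```

```text
t 18.70 [ 0.6089 -0.0705  0.1627] [-1.799e+02  4.000e-01 -1.000e-01] F [-1.2  1.6 -2.1] op 0.0855 q [-13.  15.  97.   0.  68. -13.]
(0.612, -0.0705, 0.018, 0.0) -> 0.41 0.02 14.46 | -0.1 0.4 -0.1
```

View pics/w4.png

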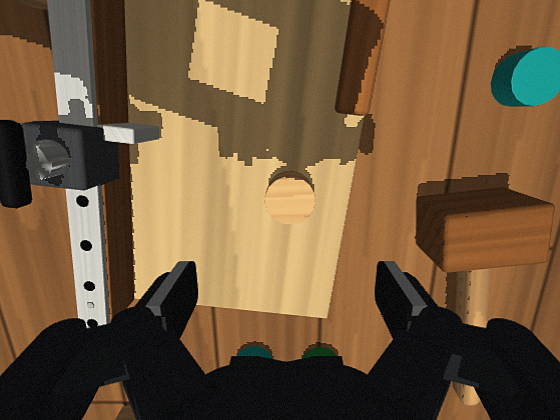

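Request:
{"api": "carry_out", "payload": {"increments": "8.5 0.3 0 5 0 0 0;8.5 0.3 0 10 0 0 0;8.5 0.3 0 14.4 0 0 0;8.5 0.3 0 14.4 0 0 0;4 0.3 0 14.4 0 0 0;4 0.3 0 14.4 0 0 0;4 0.3 0 14.4 0 0 0;4 0.3 0 14.4 0 0 0;4 0.3 0 14.4 0 0 0;4 0.3 0 14.4 0 0 0;4 0.3 0 10 0 0 0;4 0.3 0 5 0 0 0"}}

```text
time: 19.95
position: [0.6137, -0.0694, 0.1169]
ee_rot: [-180.0, 0.1, 0.0]
wrist_force: [0.8, -0.8, 0.1]
opening: 0.0441
```

```bash
python3 go.py .612,-.0705,.23,0 .51,.44,.23,0 .48,.44,.09,0
```

```text
t 19.95 [ 0.6137 -0.0694  0.1169] [-1.8e+02  1.0e-01  0.0e+00] F [ 0.8 -0.8  0.1] op 0.0441 q [-13.  18.  98.   0.  64. -13.]
(0.612, -0.0705, 0.23, 0.0) -> -0.19 0.11 -11.31 | -0.0 0.1 0.0
(0.51, 0.44, 0.23, 0.0) -> -10.36 -50.95 -11.25 | -0.0 0.1 0.0
(0.48, 0.44, 0.09, 0.0) -> -13.32 -50.95 2.75 | -0.0 0.1 0.0
```

Request:
{"api": "carry_out", "payload": {"increments": "4 0 0 -5 0 0 0;4 -2 -3 -10 0 0 0;4 -14 -51 -11.5 0 0 0;4 -14 -51 -11.5 0 0 0;4 -14 -51 -11.5 0 0 0;4 -14 -51 -11.5 0 0 0;4 -14 -51 -11.5 0 0 0;4 -14 -51 -11.5 0 0 0;4 -14 -51 -11.5 0 0 0;4 -14 -51 -11.5 0 0 0;4 -14 -51 -11.5 0 0 0;4 -14 -51 -11.5 0 0 0"}}

```text
time: 21.15
position: [0.4748, 0.4409, 0.2344]
ee_rot: [-179.8, -0.2, 0.0]
wrist_force: [-0.1, -0.4, -0.1]
opening: 0.0444
```

Request:
{"api": "carry_out", "payload": {"increments": "4 0 0 0 0 0 0;4 0 0 5 0 0 0;4 0 0 10 0 0 0;4 0 0 14 0 0 0;4 0 0 14 0 0 0;8 0 0 14 0 0 0;8 0 0 14 0 0 0;8 0 0 14 0 0 0;8 0 0 8 0 0 0;8 0 0 3 0 0 0;8 0 0 0 0 0 0"}}

```text
time: 22.25
position: [0.4765, 0.4395, 0.237]
ee_rot: [-179.8, -0.3, 0.0]
wrist_force: [0.3, 0.4, 0.9]
opening: 0.0801
```

```bash
python3 snap.py scene s5;python3 snap.py wrist w5; python3 go.py .46,-.03,.24,-7
```

```text
t 22.35 [0.4799 0.4422 0.2437] [-179.3   -1.     0. ] F [0.1 0.1 0.8] op 0.0803 q [36. 14. 89. -0. 76. 36.]
(0.46, -0.03, 0.24, -7.0) -> -2.03 47.22 -0.25 | -0.8 -0.9 7.0
```

View pics/s5.png

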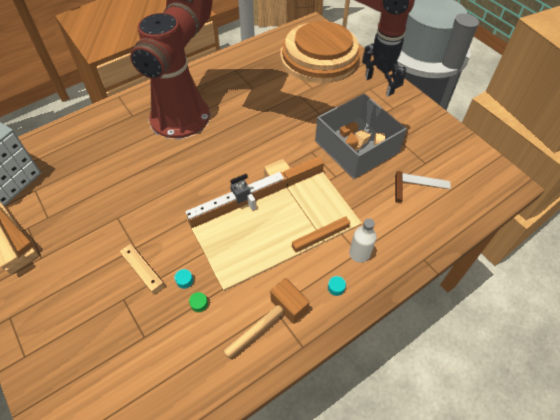

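View pics/w5.png

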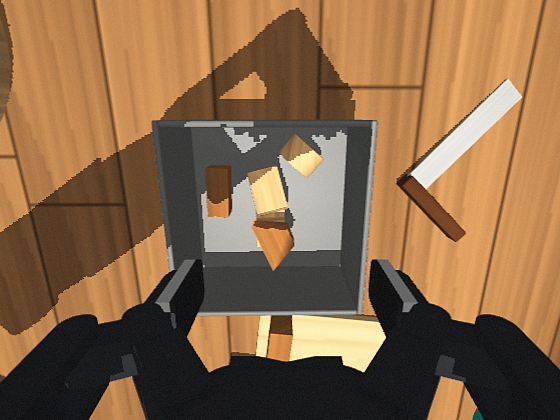

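```bash
python3 - <<'E'
import cv2
i=cv2.imread("pics/w5.png")[110:320,150:380];cv2.imwrite("pics/w5z.png",cv2.resize(i,None,fx=2.6,fy=2.6,interpolation=cv2.INTER_CUBIC))
E
python3 go.py
```

```text
t 22.35 [0.4799 0.4422 0.2437] [-179.3   -1.     0. ] F [0.1 0.1 0.8] op 0.0803 q [36. 14. 89. -0. 76. 36.]
```

View pics/w5z.png

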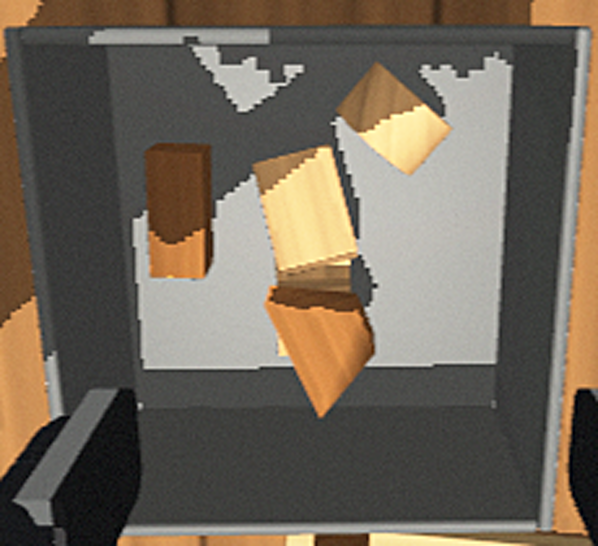

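Request:
{"api": "carry_out", "payload": {"increments": "8 -3 46.6 2 -0.8 -0.9 7;8 -3 46.6 2 -0.8 -0.9 7;8 -3 46.6 2 -0.8 -0.9 7;8 -3 46.6 2 -0.8 -0.9 7;8 -3 46.6 2 -0.8 -0.9 7;8 -3 46.6 2 -0.8 -0.9 7;8 -3 46.6 2 -0.8 -0.9 7;8 -3 46.6 2 -0.8 -0.9 7;8 -3 46.6 2 -0.8 -0.9 7;8 -3 46.6 2 -0.8 -0.9 7;4 -3 46.6 2 -0.8 -0.9 7;4 -3 46.6 2 -0.8 -0.9 7"}}

```text
time: 23.55
position: [0.4457, -0.0276, 0.212]
ee_rot: [179.2, 0.7, -7.0]
wrist_force: [-0.0, 0.1, 0.1]
opening: 0.0528
```

```bash
python3 go.py;python3 snap.py wrist w6; python3 go.py .4439,-.0234,.16,-6.9 .4439,-.0234,.114,-6.9
```

```text
t 23.55 [ 0.4457 -0.0276  0.212 ] [179.2   0.7  -7. ] F [-0.   0.1  0.1] op 0.0528 q [-12.  -9. 116.  -1.  73.  -5.]
t 23.60 [ 0.4457 -0.027   0.2118] [179.2   0.7  -7. ] F [-0.   0.1 -1. ] op 0.0451 q [-12.  -9. 116.  -1.  73.  -5.]
(0.4439, -0.0234, 0.16, -6.9) -> -0.16 -0.41 5.18 | 0.8 0.8 -0.1
(0.4439, -0.0234, 0.114, -6.9) -> -0.10 -0.48 9.78 | 0.8 0.8 -0.1
```

View pics/w6.png

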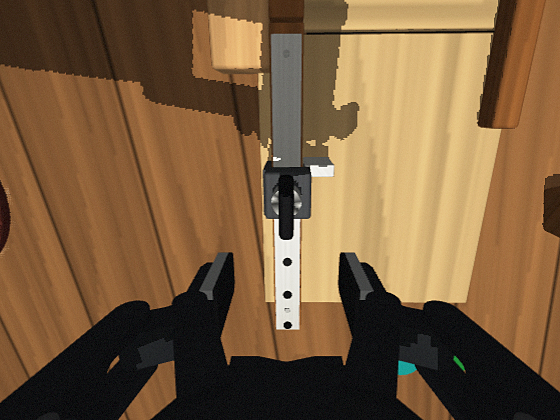

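Run:
```python
from h import *;import pickle,sled
from go import plan
s,c,E=pickle.load(open("w6.pkl","rb"))
im=cv2.cvtColor(c["image"],cv2.COLOR_BGR2GRAY);P=cloud(c,E)
z=P[...,2];m=(z>.122)&(z<.14)&(im<60);v,u=np.where(m);k=(u>255)&(u<320)&(v>150)&(v<260)
print(k.sum(),np.median(P[v[k],u[k]],axis=0),P[v[k],u[k]].min(0),P[v[k],u[k]].max(0)); print(u[k].min(),u[k].max(),v[k].min(),v[k].max())
t=onplane(c,E,[((u[k].min()+u[k].max())/2,(v[k].min()+v[k].max())/2)],.131)[0];print(t,rect:=cv2.minAreaRect(P[v[k],u[k]][:,:2].astype(np.float32)*1000))
h=onplane(c,E,[(287,261.5),(287,294.5),(287,325)],.063);print([sled.s(*p[:2]).round(4) for p in h],"tee",sled.s(*t[:2]))
f=onplane(c,E,[(310,165),(332,165)],.066);print("foot",[sled.s(*p[:2]).round(4) for p in f])
e=onplane(c,E,[(302,32),(480,32)],.012);print("slot",[sled.s(*p[:2]).round(4) for p in e])
```

```text
904 [ 0.44516246 -0.02101025  0.12983295] [ 0.43728482 -0.04906805  0.12270468] [0.45266894 0.00198682 0.13253553]
278 292 175 239
[ 0.44492361 -0.02135619  0.131     ] ((444.5820007324219, -23.25007438659668), (50.89408493041992, 10.972790718078613), 83.36392974853516)
[array([-0.0983, -0.1341]), array([-0.0983, -0.1744]), array([-0.0983, -0.2144])] tee [-0.09926538 -0.0518572 ]
foot [array([-0.0767, -0.0312]), array([-0.056 , -0.0311])]
slot [array([-0.084 ,  0.0911]), array([0.0901, 0.0903])]
```

Request:
{"api": "carry_out", "payload": {"increments": "4.5 -0.1 -0.4 5 0.8 0.8 0;4.5 0 -0.4 9.7 0.8 0.8 0;4.5 0 -0.4 9.7 0.8 0.8 0;4.5 0 -0.4 9.7 0.8 0.8 0", "newtons": 60}}

```text
time: 24.0
position: [0.4438, -0.0236, 0.1139]
ee_rot: [180.0, 0.2, -6.9]
wrist_force: [0.8, -0.5, 0.8]
opening: 0.045
```

```bash
python3 go.py .4446,-.0232,.115,-6.8; python3 snap.py side d1; python3 -c "
import cv2
i=cv2.imread('pics/d1.png')[120:300,150:330];cv2.imwrite('pics/d1z.png',cv2.resize(i,None,fx=3,fy=3,interpolation=cv2.INTER_CUBIC))"
```

```text
t 24.00 [ 0.4438 -0.0236  0.1139] [180.    0.2  -6.9] F [ 0.8 -0.5  0.8] op 0.0450 q [-12.  -2. 122.  -0.  60.  -5.]
(0.4446, -0.0232, 0.115, -6.8) -> 0.08 -0.05 -0.11 | 0.0 0.2 -0.1
```

View pics/d1z.png

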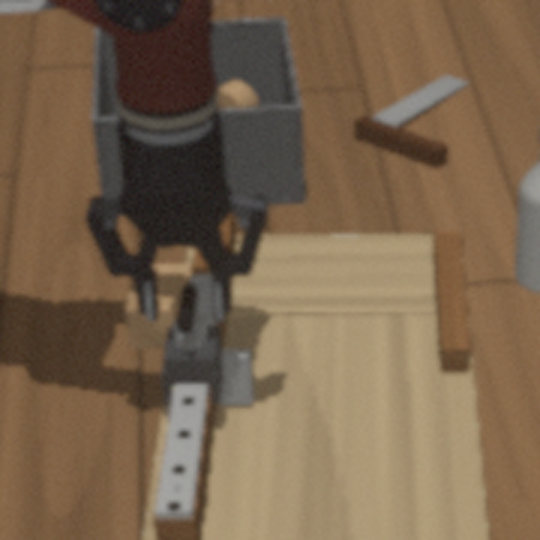

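Request:
{"api": "carry_out", "payload": {"increments": "4.5 0.1 0 -0.1 0 0.2 0;0.5 0.1 0 -0.1 0 0.2 0;0.5 0.1 0 -0.1 0 0.2 0;0.5 0.1 0 -0.1 0 0.2 0;0.5 0.1 0 -0.1 0 0.2 0;0.5 0.1 0 -0.1 0 0.2 0;0.5 0.1 0 -0.1 0 0.2 0", "newtons": 60}}

```text
time: 24.75
position: [0.445, -0.025, 0.1167]
ee_rot: [179.9, -0.1, -7.0]
wrist_force: [-3.8, 1.1, 8.1]
opening: 0.0105
```

Request:
{"api": "carry_out", "payload": {"increments": "0.5 0 0 -0.5 0 0 0;0.5 0 0 -1 0 0 0;0.5 0 0 -1.4 0 0 0;0.5 0 0 -1.7 0 0 0;0.5 0 0 -1.7 0 0 0;0.5 0 0 -1.7 0 0 0"}}

```text
time: 25.35
position: [0.4445, -0.0249, 0.1307]
ee_rot: [180.0, -0.1, -7.0]
wrist_force: [4.3, -1.5, -13.5]
opening: 0.0106
```

```bash
python3 go.py; python3 snap.py side d2; python3 -c "
import cv2
i=cv2.imread('pics/d2.png')[120:300,150:330];cv2.imwrite('pics/d2z.png',cv2.resize(i,None,fx=3,fy=3,interpolation=cv2.INTER_CUBIC))"
```

```text
t 25.35 [ 0.4445 -0.0249  0.1307] [ 1.8e+02 -1.0e-01 -7.0e+00] F [  4.3  -1.5 -13.5] op 0.0106 q [-12.  -3. 121.  -0.  62.  -5.]
```

View pics/d2z.png

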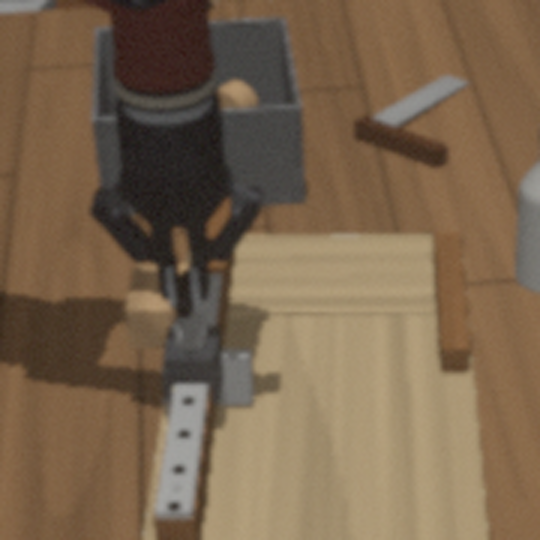

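Request:
{"api": "carry_out", "payload": {"increments": "0.5 0 0 -0.3 0 0 0;0.5 0 0 -0.35 0 0 0;0.5 0.02 0 -0.35 0 0 -8;0.5 0.05 -0.02 -0.35 0 0 -16;0.5 0.07 -0.03 -0.35 0 0 -24;0.5 0.09 -0.05 -0.35 0 0 -32;0.5 0.11 -0.06 -0.35 0 0 -40;0.5 0.13 -0.08 -0.35 0 0 -48;0.5 0.14 -0.1 -0.35 0 0 -56;0.5 0.15 -0.12 -0.35 0 0 -64;0.5 0.15 -0.14 -0.35 0 0 -72;0.5 0.15 -0.15 -0.35 0 0 -75.5"}}

```text
time: 26.6
position: [0.4451, -0.0236, 0.1344]
ee_rot: [-180.0, 0.1, 68.8]
wrist_force: [1.4, -1.4, -15.3]
opening: 0.0104
```

```bash
python3 go.py; python3 snap.py side d3; python3 -c "
import cv2
from cell import env
print(env.read_state()['ft_torque'])
i=cv2.imread('pics/d3.png')[120:300,150:330];cv2.imwrite('pics/d3z.png',cv2.resize(i,None,fx=3,fy=3,interpolation=cv2.INTER_CUBIC))"
```

```text
t 26.60 [ 0.4451 -0.0236  0.1344] [-1.80e+02  1.00e-01  6.88e+01] F [  1.4  -1.4 -15.3] op 0.0104 q [-12.  -3. 121.  -0.  63. -81.]
[-0.23984873 -0.4263261   0.0056716 ]
```

View pics/d3z.png

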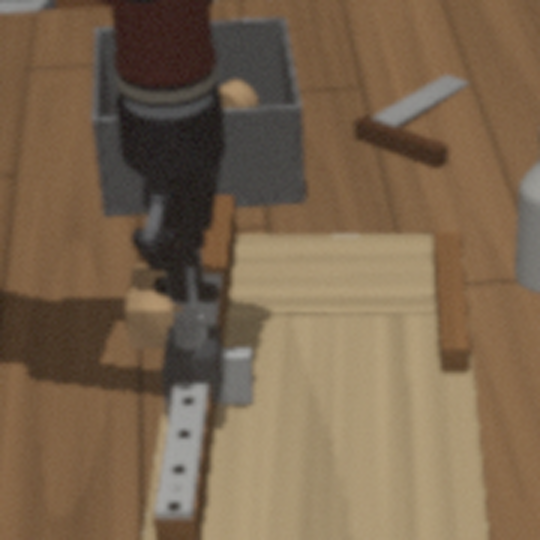

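Request:
{"api": "carry_out", "payload": {"increments": "0.5 0 0 0.2 0 0 0;0.5 0 0 0.4 0 0 0;0.5 0 0 0.55 0 0 0;0.5 0 0 0.6 0 0 0;0.5 0 0 0.6 0 0 0"}}

```text
time: 27.15
position: [0.4456, -0.0234, 0.129]
ee_rot: [-180.0, 0.1, 68.5]
wrist_force: [-3.7, -1.8, -12.4]
opening: 0.0102
```

Request:
{"api": "carry_out", "payload": {"increments": "0.5 0 0 0.1 0 0 0;0.5 0 0 0.2 0 0 0;0.5 0 0 0.2 0 0 0"}}

```text
time: 27.45
position: [0.4458, -0.0235, 0.1286]
ee_rot: [-180.0, 0.1, 68.5]
wrist_force: [-8.1, -1.1, -1.7]
opening: 0.0105
```

Request:
{"api": "carry_out", "payload": {"increments": "3 0 0 0 0 0 0;4 0 0 0 0 0 0;4 0 0 0 0 0 0;4 0 0 0 0 0 0;4 0 0 -4 0 0 0;4 0 0 -8 0 0 0;4 0 0 -8 0 0 0"}}

```text
time: 28.15
position: [0.4518, -0.0245, 0.2146]
ee_rot: [179.0, -0.1, 68.5]
wrist_force: [1.2, 0.8, 0.5]
opening: 0.0396
```

```bash
python3 go.py; python3 snap.py wrist w7;python3 snap.py side d4; python3 -c "
import cv2
i=cv2.imread('pics/d4.png')[120:300,150:330];cv2.imwrite('pics/d4z.png',cv2.resize(i,None,fx=3,fy=3,interpolation=cv2.INTER_CUBIC))"
```

```text
t 28.15 [ 0.4518 -0.0245  0.2146] [ 1.79e+02 -1.00e-01  6.85e+01] F [1.2 0.8 0.5] op 0.0396 q [-12.  -9. 116.  -0.  72. -81.]
```

View pics/w7.png

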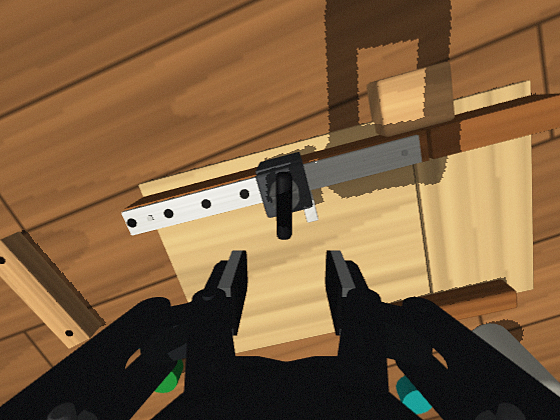

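View pics/d4z.png

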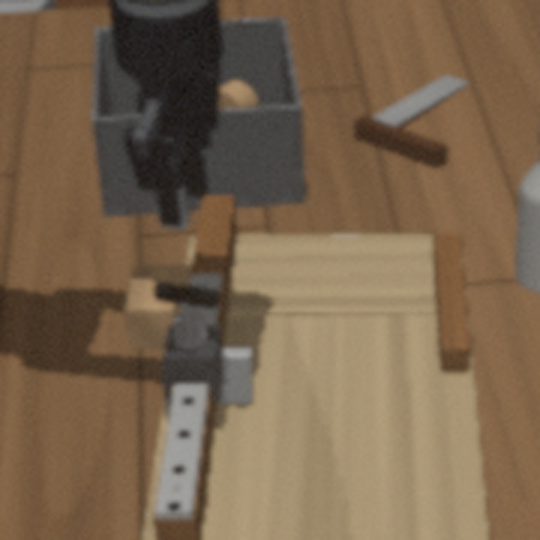

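```bash
cat > tee.py <<'E'
from h import *;import pickle,sled,sys
def tee(f,lo=.125):
    s,c,E=pickle.load(open(f,"rb"))
    im=cv2.cvtColor(c["image"],cv2.COLOR_BGR2GRAY);P=cloud(c,E);z=P[...,2]
    d=np.hypot(P[...,0]-.443,P[...,1]+.04)
    m=((z>lo)&(z<.165)&(im<70)&(d<.09)).astype(np.uint8)
    n,l,st,_=cv2.connectedComponentsWithStats(m);i=1+np.argmax(st[1:,4]);q=P[l==i]
    r=cv2.minAreaRect(q[:,:2].astype(np.float32)*1000)
    print("tee rect",np.round(r[0],1),np.round(r[1],1),round(r[2],1),"top z",np.median(q[:,2]).round(4),"n",len(q),"sled",sled.s(*np.array(r[0])/1000).round(4))
if __name__=="__main__": tee(sys.argv[1])
E
python3 tee.py w7.pkl; python3 tee.py w6.pkl; python3 go.py .4450,-.0232,.127,68.4
```

```text
tee rect [444.4 -23. ] [11.7 51.2] 68.8 top z 0.1414 n 1038 sled [-0.0996 -0.0535]
tee rect [444.6 -23.3] [50.9 11. ] 83.4 top z 0.1298 n 895 sled [-0.0994 -0.0538]
t 28.25 [ 0.4482 -0.0238  0.2094] [179.6  -0.   68.5] F [ 0.2 -0.3 -1.1] op 0.0398 q [-12.  -9. 117.  -0.  72. -81.]
(0.445, -0.0232, 0.127, 68.4) -> -0.07 -0.38 8.24 | 0.4 -0.0 0.1
```

Request:
{"api": "carry_out", "payload": {"increments": "4 -0.07 -0.1 4 0 0 0;4 -0.07 -0.1 8.2 0 0 0;4 -0.07 -0.1 8.3 0 0 0;4 -0.07 -0.1 8.3 0 0 0"}}

```text
time: 28.65
position: [0.444, -0.0235, 0.1229]
ee_rot: [-179.9, 0.1, 68.5]
wrist_force: [-0.1, -0.2, 0.1]
opening: 0.0401
```

```bash
python3 go.py .4446,-.0231,.126,68.6
```

```text
t 28.65 [ 0.444  -0.0235  0.1229] [-1.799e+02  1.000e-01  6.850e+01] F [-0.1 -0.2  0.1] op 0.0401 q [-12.  -3. 121.  -0.  61. -81.]
(0.4446, -0.0231, 0.126, 68.6) -> 0.06 0.04 -0.31 | -0.1 0.1 -0.1
```

Request:
{"api": "carry_out", "payload": {"increments": "4 0.05 0.04 -0.2 0 0 0;0.5 0.05 0.04 -0.2 0 0 0;0.5 0.05 0.04 -0.2 0 0 0;0.5 0.05 0.04 -0.2 0 0 0;0.5 0.05 0.04 -0.2 0 0 0;0.5 0.05 0.04 -0.2 0 0 0;0.5 0.05 0.04 -0.2 0 0 0", "newtons": 60}}

```text
time: 29.35
position: [0.4478, -0.0239, 0.1286]
ee_rot: [179.6, -0.0, 68.5]
wrist_force: [-0.9, 0.0, 5.9]
opening: 0.0104
```

Run:
```python
from cell import env;from go import *;import sled
s=env.read_state();p=s["position"];print(p,s["wrist_force"],s["opening"],s["ee_rot"])
yaw=s["ee_rot"][2]
for k in(.01,.02,.03,.04):
    d=sled.RS@[0,-k];plan(s,[(p[0]+d[0],p[1]+d[1],p[2],yaw)])
```

```text
[ 0.44781558 -0.02394987  0.1285555 ] [-0.87922945  0.03984502  5.90123437] 0.010362202717852017 [ 1.79627738e+02 -1.82934024e-02  6.85416711e+01]
(np.float64(0.44661420676112085), np.float64(-0.03387744040291432), np.float64(0.12855549835942967), np.float64(68.54167108210432)) -> -0.97 0.25 0.00 | 0.4 -0.0 -0.0
(np.float64(0.44541283837277434), np.float64(-0.04380501382220878), np.float64(0.12855549835942967), np.float64(68.54167108210432)) -> -1.94 0.50 0.00 | 0.4 -0.0 -0.0
(np.float64(0.4442114699844279), np.float64(-0.05373258724150323), np.float64(0.12855549835942967), np.float64(68.54167108210432)) -> -2.90 0.75 0.00 | 0.4 -0.0 -0.0
(np.float64(0.4430101015960814), np.float64(-0.06366016066079769), np.float64(0.12855549835942967), np.float64(68.54167108210432)) -> -3.87 1.01 0.01 | 0.4 -0.0 -0.0
```

Request:
{"api": "carry_out", "payload": {"increments": "0.5 -0.5 0.13 0 0 0 0;0.5 -1 0.25 0 0 0 0;0.5 -1.5 0.38 0 0 0 0;0.5 -2 0.52 0 0 0 0;0.5 -2.5 0.65 0 0 0 0;0.5 -3 0.78 0 0 0 0;0.5 -3.5 0.9 0 0 0 0;0.5 -3.87 1 0 0 0 0;0.5 -3.87 1 0 0 0 0;0.5 -3.87 1 0 0 0 0;0.5 -3.87 1 0 0 0 0"}}

```text
time: 30.45
position: [0.4431, -0.064, 0.1286]
ee_rot: [179.6, 0.0, 68.5]
wrist_force: [-0.1, -0.4, 5.6]
opening: 0.0103
```

```bash
python3 go.py; python3 snap.py side d5; python3 snap.py scene s6; python3 snap.py wrist w8; python3 -c "
import cv2
i=cv2.imread('pics/d5.png')[120:300,150:330];cv2.imwrite('pics/d5z.png',cv2.resize(i,None,fx=3,fy=3,interpolation=cv2.INTER_CUBIC))"
```

```text
t 30.45 [ 0.4431 -0.064   0.1286] [179.6   0.   68.5] F [-0.1 -0.4  5.6] op 0.0103 q [-17.  -3. 121.  -0.  62. -86.]
```

View pics/d5z.png

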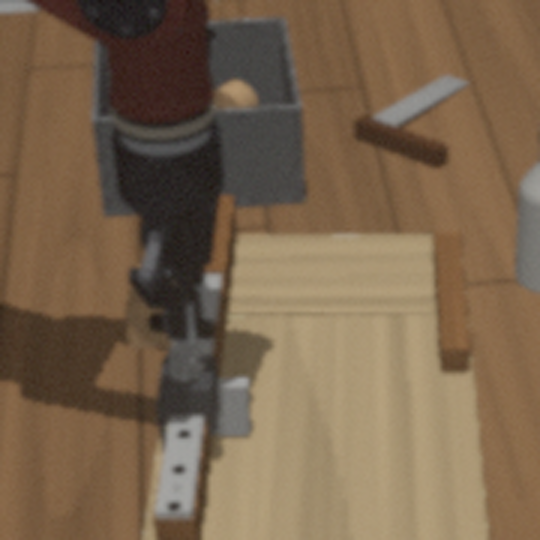

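View pics/w8.png

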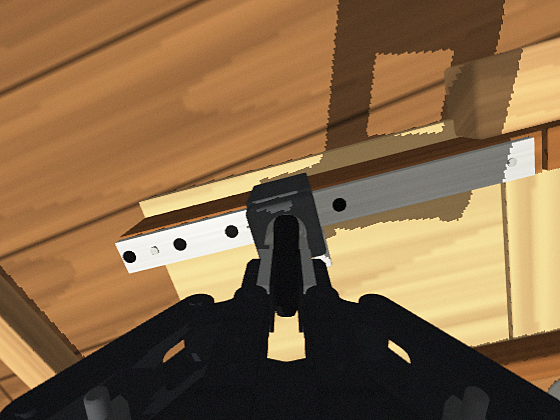

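Request:
{"api": "carry_out", "payload": {"increments": "0.5 0 0 -0.3 0 0 0;0.5 0 0 -0.6 0 0 0;0.5 0 0 -0.9 0 0 0;0.5 0 0 -0.9 0 0 0;0.5 0 0 -0.9 0 0 0"}}

```text
time: 31.1
position: [0.4423, -0.0636, 0.1338]
ee_rot: [179.6, -0.0, 68.5]
wrist_force: [7.1, -2.5, -14.9]
opening: 0.0103
```

Request:
{"api": "carry_out", "payload": {"increments": "0.5 0 0 -0.1 0 0 0;0.5 -0.02 0 -0.1 0 0 8;0.5 -0.04 0 -0.1 0 0 16;0.5 -0.07 -0.01 -0.1 0 0 24;0.5 -0.1 -0.02 -0.1 0 0 32;0.5 -0.12 -0.03 -0.1 0 0 40;0.5 -0.15 -0.04 -0.1 0 0 48;0.5 -0.17 -0.05 -0.1 0 0 56;0.5 -0.18 -0.06 -0.1 0 0 64;0.5 -0.2 -0.08 -0.1 0 0 72;0.5 -0.2 -0.08 -0.1 0 0 75.4;0.5 -0.2 -0.08 -0.1 0 0 75.4"}}

```text
time: 32.3
position: [0.4395, -0.0649, 0.134]
ee_rot: [179.9, -0.2, -6.9]
wrist_force: [6.5, -1.9, -14.9]
opening: 0.0101
```

```bash
python3 go.py; python3 snap.py wrist w9;python3 -c "
from cell import env
print(env.read_state()['ft_torque'])"
```

```text
t 32.30 [ 0.4395 -0.0649  0.134 ] [179.9  -0.2  -6.9] F [  6.5  -1.9 -14.9] op 0.0101 q [-17.  -4. 121.  -0.  63. -10.]
[-0.51054885 -1.1226673  -0.08652644]
```

View pics/w9.png

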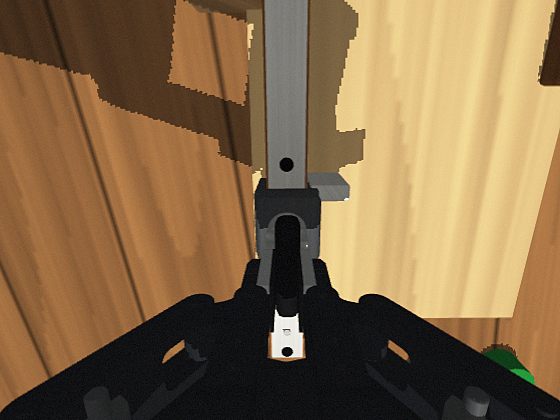

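Request:
{"api": "carry_out", "payload": {"increments": "0.5 0 0 0.3 0 0 0;0.5 0 0 0.6 0 0 0;0.5 0 0 0.9 0 0 0;0.5 0 0 1.2 0 0 0;0.5 0 0 1.4 0 0 0;0.5 0 0 1.4 0 0 0"}}

```text
time: 32.95
position: [0.4398, -0.0649, 0.1218]
ee_rot: [179.9, -0.2, -6.9]
wrist_force: [4.1, -2.4, -10.2]
opening: 0.0103
```

Request:
{"api": "carry_out", "payload": {"increments": "0.5 0 0 0.2 0 0 0;0.5 0 0 0.3 0 0 0;0.5 0 0 0.4 0 0 0;0.5 0 0 0.4 0 0 0"}}

```text
time: 33.35
position: [0.4399, -0.0652, 0.1186]
ee_rot: [179.9, -0.2, -6.8]
wrist_force: [1.4, -2.6, -1.9]
opening: 0.0102
```

Request:
{"api": "carry_out", "payload": {"increments": "2 0 0 0 0 0 0;4 0 0 0 0 0 0;4 0 0 0 0 0 0;4 0 0 0 0 0 0;4 0 0 -4 0 0 0;4 0 0 -8 0 0 0;4 0 0 -9.5 0 0 0;4 0 0 -9.5 0 0 0;4 0 0 -9.5 0 0 0"}}

```text
time: 34.25
position: [0.4393, -0.0645, 0.213]
ee_rot: [180.0, -0.1, -6.9]
wrist_force: [-0.9, 0.3, -0.5]
opening: 0.0402
```

```bash
python3 snap.py wrist w10; python3 tee.py w10.pkl
python3 - <<'E'
from h import *;import pickle,sled
s,c,E=pickle.load(open("w10.pkl","rb"));print(s["position"],s["ee_rot"])
E
```

```text
tee rect [440.4 -61.7] [50.1 11.6] 82.9 top z 0.1298 n 891 sled [-0.0989 -0.0925]
[ 0.43932083 -0.06449059  0.21302561] [ 1.79963892e+02 -1.29192585e-01 -6.85759413e+00]
```

View pics/w10.png

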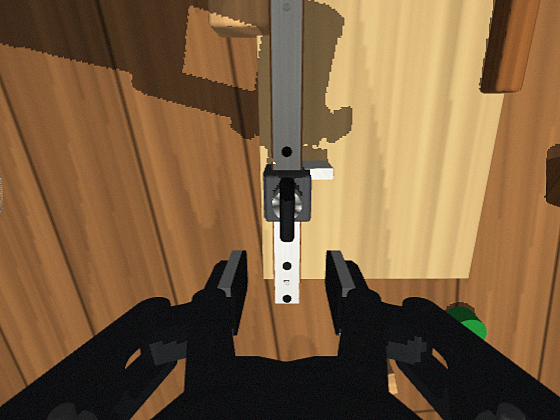

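Run:
```python
from h import *;import pickle,sled
s,c,E=pickle.load(open("w10.pkl","rb"))
i=c["image"][130:260,240:350];cv2.imwrite("pics/w10z.png",cv2.resize(i,None,fx=4,fy=4,interpolation=cv2.INTER_CUBIC))
h=onplane(c,E,[(287,152),(287,266),(287,298)],.063);print([sled.s(*p[:2]).round(4) for p in h])
```

```text
[array([-0.0982, -0.055 ]), array([-0.0978, -0.1747]), array([-0.0977, -0.2137])]
```

View pics/w10z.png

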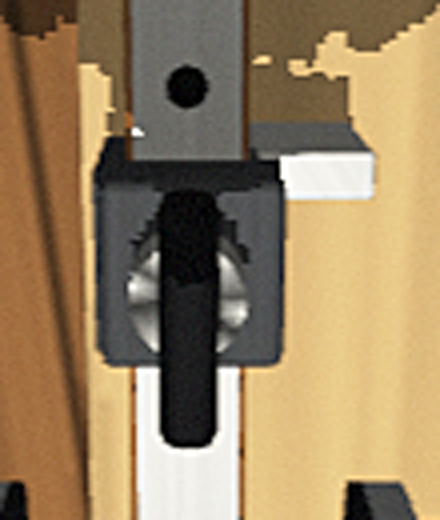

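```bash
python3 - <<'E'
from h import *;import pickle,sled
s,c,E=pickle.load(open("w10.pkl","rb"))
print([sled.s(*p[:2]).round(4) for p in onplane(c,E,[(321,168.3),(332.5,168.3)],.066)])
E
python3 snap.py scene s7
python3 - <<'E'
from m import *
import pickle
s,c,E=pickle.load(open("s7.pkl","rb"));P=cloud(c,E);x,y,z=P[...,0],P[...,1],P[...,2]
for q,i,st in comps(P,(x>.35)&(x<.62)&(y>-.5)&(y<-.25)&(z>.018)&(z<.05),minn=60):
    t=q[q[:,2]>.02];print(rect(t[:,:2]),len(q))
E
python3 go.py .4758,-.3666,.2,-83.2 .4758,-.3666,.17,-83.2
```

```text
[array([-0.0658, -0.0699]), array([-0.0549, -0.0699])]
(array([ 475.9, -365.4]), array([163.1,  37.1]), 6.8) 739
(array([ 567.3, -285.9]), array([45. , 45.5]), 58.4) 242
t 34.35 [ 0.4383 -0.0643  0.2115] [ 1.8e+02  1.0e-01 -6.9e+00] F [-0.4  0.7 -0.2] op 0.0400 q [-17. -10. 117.  -0.  73. -11.]
(0.4758, -0.3666, 0.2, -83.2) -> 7.34 29.57 1.15 | 0.0 0.0 76.3
(0.4758, -0.3666, 0.17, -83.2) -> 7.34 29.57 4.15 | 0.0 0.0 76.3
```

Request:
{"api": "carry_out", "payload": {"increments": "8 7.4 29.6 2 0 0 76;8 7.4 29.6 2 0 0 76;8 7.4 29.6 2 0 0 76;8 7.4 29.6 2 0 0 76;8 7.4 29.6 2 0 0 76;8 7.4 29.6 2 0 0 76;8 7.4 29.6 2 0 0 76;8 7.4 29.6 2 0 0 76;8 7.4 29.6 2 0 0 76;8 7.4 29.6 2 0 0 76.3;8 7.4 29.6 2 0 0 76.3;8 7.4 29.6 2 0 0 76.3"}}

```text
time: 35.55
position: [0.4775, -0.3669, 0.193]
ee_rot: [-179.9, -0.0, -83.0]
wrist_force: [1.0, -0.2, -0.5]
opening: 0.0799
```

```bash
python3 snap.py wrist w11; python3 go.py .4758,-.3666,.008,-83.2
```

```text
t 35.60 [ 0.4776 -0.367   0.1933] [-179.9   -0.   -83.1] F [-0.1  0.2 -0.4] op 0.0800 q [-44.  12.  98.   0.  71.  39.]
(0.4758, -0.3666, 0.008, -83.2) -> -0.08 0.20 18.53 | -0.1 -0.0 0.1
```

View pics/w11.png

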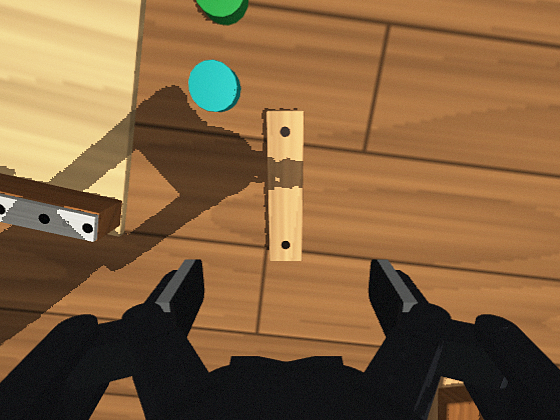

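Run:
```python
from h import *;import pickle
from go import plan
s,c,E=pickle.load(open("w11.pkl","rb"))
p=onplane(c,E,[(267,111),(303,111),(302,261),(269,261)],.028);m=p.mean(0);print(p.round(4),m)
print("len",np.linalg.norm((p[0]+p[1]-p[2]-p[3])/2),"w",np.linalg.norm(p[0]-p[1]))
plan(s,[(m[0],m[1],.008,-83.2)])
```

```text
[[ 0.5521 -0.3392  0.028 ]
 [ 0.5563 -0.3733  0.028 ]
 [ 0.3993 -0.3942  0.028 ]
 [ 0.3948 -0.358   0.028 ]] [ 0.47562911 -0.36618026  0.028     ]
len 0.1584340821002253 w 0.03442274788420649
(np.float64(0.47562910657812046), np.float64(-0.36618025777901975), 0.008, -83.2) -> -0.10 0.20 18.50 | -0.1 -0.0 0.2
```

Request:
{"api": "carry_out", "payload": {"increments": "8 -0.1 0.2 5 0 0 0;8 -0.1 0.2 10 0 0 0;8 -0.1 0.2 15 0 0 0;8 -0.1 0.2 18.4 0 0 0;8 -0.1 0.2 18.4 0 0 0;3 -0.1 0.2 18.4 0 0 0;3 -0.1 0.2 18.4 0 0 0;3 -0.1 0.2 18.4 0 0 0;3 -0.1 0.2 18.4 0 0 0;3 -0.1 0.2 18.4 0 0 0;3 -0.1 0.2 18.4 0 0 0;3 -0.1 0.2 18.4 0 0 0", "newtons": 60}}

```text
time: 36.8
position: [0.4785, -0.3691, 0.0136]
ee_rot: [-179.6, -0.4, -83.2]
wrist_force: [-0.2, -0.1, 7.3]
opening: 0.0347
```

Request:
{"api": "carry_out", "payload": {"increments": "3 0 0 -3 0 0 0;3 0 0 -8 0 0 0;3 0 0 -13 0 0 0;3 0 0 -13 0 0 0;3 0 0 -13 0 0 0"}}

```text
time: 37.3
position: [0.4772, -0.3681, 0.1433]
ee_rot: [-179.6, -0.4, -83.2]
wrist_force: [-1.2, 0.9, -0.8]
opening: 0.0345
```

```bash
python3 snap.py wrist w12;python3 - <<'E'
import sled;print("place",sled.w(-.085+.018+.022,.012),"final",sled.w(-.067,.010))
p=sled.w(-.040,.013)
E
python3 go.py .506,.036,.15,-6.9
```

```text
place [0.50646756 0.03551925] final [0.48438663 0.03617674]
t 37.35 [ 0.4758 -0.3668  0.1408] [-1.798e+02 -1.000e-01 -8.320e+01] F [-0.3  0.4 -1.6] op 0.0347 q [-44.  15. 100.   0.  65.  39.]
(0.506, 0.036, 0.15, -6.9) -> -39.63 -7.80 -1.00 | -0.1 -0.2 -76.3
```

View pics/w12.png

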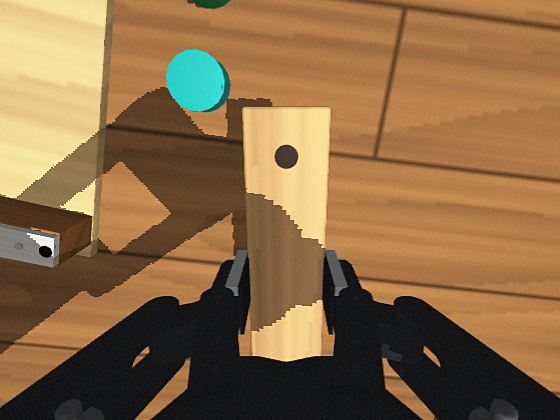

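Run:
```python
import sled
from cell import env
from go import plan
s=env.read_state();p=sled.w(-.042,.014)
plan(s,[(p[0],p[1],.17,-6.9),(p[0],p[1],.06,-6.9)])
```

```text
(np.float64(0.5096861073826483), np.float64(0.037144350018067415), 0.17, -6.9) -> -39.70 -8.18 -3.00 | -0.1 -0.2 -76.3
(np.float64(0.5096861073826483), np.float64(0.037144350018067415), 0.06, -6.9) -> -39.72 -8.15 8.00 | -0.1 -0.2 -76.3
```

Request:
{"api": "carry_out", "payload": {"increments": "3 0 -2 -5 0 0 0;3 -39.7 -8.2 -6 0 0 -76.3;3 -39.7 -8.2 -6 0 0 -76.3;3 -39.7 -8.2 -6 0 0 -76.3;3 -39.7 -8.2 -6 0 0 -76.3;3 -39.7 -8.2 -6 0 0 -76.3;3 -39.7 -8.2 -6 0 0 -76.3;3 -39.7 -8.2 -6 0 0 -76.3;3 -39.7 -8.2 -6 0 0 -76.3;3 -39.7 -8.2 -6 0 0 -76.3;3 -39.7 -8.2 -6 0 0 -76.3;3 -39.7 -8.2 -6 0 0 -76.3"}}

```text
time: 38.55
position: [0.5085, 0.0371, 0.1977]
ee_rot: [179.9, 0.1, -7.0]
wrist_force: [0.2, -0.1, 0.1]
opening: 0.0347
```

```bash
python3 snap.py wrist w13; python3 go.py .5097,.0371,.07,-6.9 .5097,.0371,.026,-6.9
```

```text
t 38.60 [0.5089 0.0365 0.198 ] [179.9   0.   -7. ] F [-0.6  0.  -0.9] op 0.0341 q [ -4.   0. 110.  -0.  70.   3.]
(0.5097, 0.0371, 0.07, -6.9) -> 0.08 -0.08 12.80 | 0.1 0.0 -0.1
(0.5097, 0.0371, 0.026, -6.9) -> 0.08 -0.09 17.20 | 0.1 0.0 -0.1
```

View pics/w13.png

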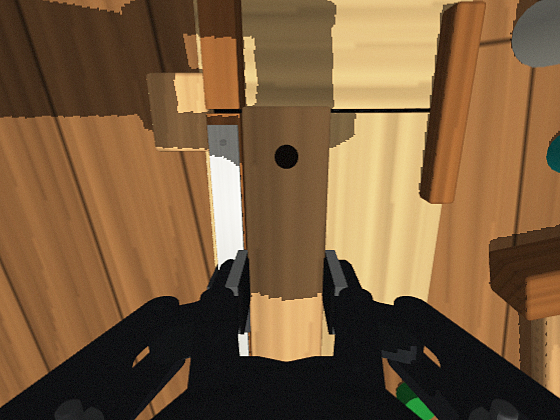

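Run:
```python
from h import *;import pickle,sled
s,c,E=pickle.load(open("w13.pkl","rb"))
for z in(.2125,.216):
  p=onplane(c,E,[(245,107),(330,107)],z);print([sled.s(*q[:2]).round(4) for q in p],np.linalg.norm(p[0]-p[1]))
```

```text
[array([-0.0591,  0.0916]), array([-0.0256,  0.0916])] 0.03349880461907386
[array([-0.0587,  0.0916]), array([-0.0261,  0.0916])] 0.03257620933424876
```

Request:
{"api": "carry_out", "payload": {"increments": "3 0.1 -0.4 5 0 0 0;3 0.1 -0.4 10 0 0 0;3 0.1 -0.4 14 0 0 0;3 0.1 -0.4 16.5 0 0 0;3 0.1 -0.4 17.1 0 0 0;3 0.1 -0.4 17.1 0 0 0;3 0.1 -0.4 17.1 0 0 0"}}

```text
time: 39.3
position: [0.5124, 0.0398, 0.0289]
ee_rot: [179.9, -0.2, -7.0]
wrist_force: [0.4, -0.4, -0.8]
opening: 0.0346
```

Request:
{"api": "carry_out", "payload": {"increments": "3 -0.1 0 0.2 0 0 0;3 -0.1 0 0.35 0 0 0;3 -0.1 0 0.35 0 0 0"}}

```text
time: 39.6
position: [0.5114, 0.0406, 0.0257]
ee_rot: [179.9, -0.2, -6.9]
wrist_force: [0.0, -1.2, 1.3]
opening: 0.0348
```

Request:
{"api": "carry_out", "payload": {"increments": "4.6 0 0 0 0 0 0;4.6 0 0 0 0 0 0;4.6 0 0 0 0 0 0;4.6 0 0 -5 0 0 0;4.6 0 0 -10 0 0 0;4.6 0 0 -15 0 0 0;4.6 0 0 -17 0 0 0;4.6 0 0 -17 0 0 0"}}

```text
time: 40.4
position: [0.5137, 0.0412, 0.2001]
ee_rot: [180.0, -0.7, -6.9]
wrist_force: [0.2, 0.2, -0.4]
opening: 0.0457
```

```bash
python3 snap.py wrist w14; python3 go.py
```

```text
t 40.45 [0.5116 0.0412 0.197 ] [180.   -0.4  -6.9] F [ 0.9 -0.2 -1.3] op 0.0460 q [ -3.   0. 110.  -0.  70.   4.]
```

View pics/w14.png

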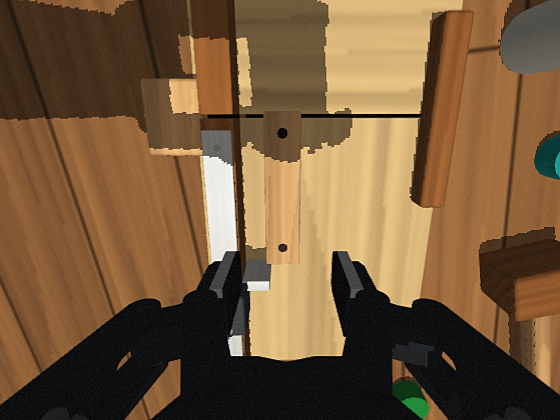

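Run:
```python
from h import *;import pickle,sled
from go import plan
s,c,E=pickle.load(open("w14.pkl","rb"))
p=onplane(c,E,[(266,111),(300,111),(298.5,264),(266,264)],.040);print([sled.s(*q[:2]).round(4) for q in p])
from cell import env
s=env.read_state()
a=sled.w(.012,.012);plan(s,[(a[0],a[1],.15,83.1),(a[0],a[1],.017,83.1)])
```

```text
[array([-0.0552,  0.0959]), array([-0.0232,  0.096 ]), array([-0.0224, -0.0637]), array([-0.0579, -0.0636])]
(np.float64(0.5630547301691691), np.float64(0.02867144603713758), 0.15, 83.1) -> 5.22 0.63 4.73 | 0.3 -0.3 -90.0
(np.float64(0.5630547301691691), np.float64(0.02867144603713758), 0.017, 83.1) -> 5.13 0.62 18.03 | 0.3 -0.3 -90.0
```

Request:
{"api": "carry_out", "payload": {"increments": "7 5.2 0.6 4.5 0 0 -90;7 5.2 0.6 4.5 0 0 -90;7 5.2 0.6 4.5 0 0 -90;7 5.2 0.6 4.5 0 0 -90;7 5.2 0.6 4.5 0 0 -90;7 5.2 0.6 4.5 0 0 -90;7 5.2 0.6 4.5 0 0 -90;7 5.2 0.6 4.5 0 0 -90;7 5.2 0.6 4.5 0 0 -90;7 5.2 0.6 4.5 0 0 -90;7 5.2 0.6 4.5 0 0 -90;7 5.2 0.6 4.5 0 0 -90"}}

```text
time: 41.65
position: [0.5592, 0.0291, 0.1471]
ee_rot: [-179.8, 0.1, 83.1]
wrist_force: [-0.9, -0.3, -1.1]
opening: 0.0698
```

Run:
```python
import sled
from cell import env
from go import plan
s=env.read_state();print(s["position"],s["ee_rot"],s["opening"])
for x in(.012,-.01,-.03,-.037,-.039): 
    a=sled.w(x,.013);print(x);plan(s,[(a[0],a[1],.017,83.1)])
```

```text
[0.55917815 0.02914072 0.14707104] [-1.79840555e+02  6.73569698e-02  8.31262501e+01] 0.06984528159774465
0.012
(np.float64(0.5631748670080037), np.float64(0.029664203379067028), 0.017, 83.1) -> 0.12 0.43 13.01 | -0.2 0.1 0.0
-0.01
(np.float64(0.5413342054855559), np.float64(0.032307213833429264), 0.017, 83.1) -> 0.12 -1.77 13.01 | -0.2 0.1 0.0
-0.03
(np.float64(0.521479058646967), np.float64(0.034709950610122206), 0.017, 83.1) -> 0.12 -3.77 13.02 | -0.2 0.1 0.0
-0.037
(np.float64(0.5145297572534608), np.float64(0.03555090848196474), 0.017, 83.1) -> 0.12 -4.47 13.02 | -0.2 0.1 0.0
-0.039
(np.float64(0.512544242569602), np.float64(0.03579118215963403), 0.017, 83.1) -> 0.12 -4.67 13.02 | -0.2 0.1 0.0
```

Request:
{"api": "carry_out", "payload": {"increments": "7 0.1 0.4 5 0 0 0;7 0.1 0.4 10 0 0 0;7 0.1 0.4 13 0 0 0;7 0.1 0.4 13 0 0 0;7 0.1 -0.2 13 0 0 0;7 0.1 -0.8 13 0 0 0;7 0.1 -1.2 13 0 0 0;7 0.1 -1.6 13 0 0 0;7 0.1 -2 13 0 0 0;7 0.1 -2.4 13 0 0 0;7 0.1 -2.8 13 0 0 0;7 0.1 -3.2 13 0 0 0"}}

```text
time: 42.85
position: [0.5305, 0.0336, 0.0206]
ee_rot: [179.8, 0.0, 83.1]
wrist_force: [0.6, 0.2, 1.3]
opening: 0.0703
```

Request:
{"api": "carry_out", "payload": {"increments": "7 0 -0.3 0 0 0 0;7 0 -0.6 0 0 0 0;7 0 -0.8 0 0 0 0;7 0 -0.9 0 0 0 0;7 0 -0.9 0 0 0 0"}}

```text
time: 43.35
position: [0.5207, 0.0347, 0.0199]
ee_rot: [179.9, 0.1, 83.1]
wrist_force: [-0.1, 1.3, 1.2]
opening: 0.0701
```

```bash
python3 - <<'E'
import sled
from cell import env
s=env.read_state();print(sled.s(*s["position"][:2]),s["wrist_force"])
E
python3 snap.py wrist w15
```

```text
[-0.03082103  0.01293953] [-0.09756252  1.34954504  1.15651025]
```

View pics/w15.png

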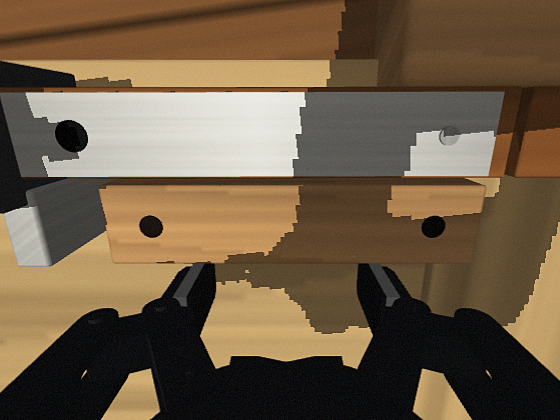

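Request:
{"api": "carry_out", "payload": {"increments": "7 0 -0.2 0 0 0 0;7 0 -0.4 0 0 0 0;7 0 -0.5 0 0 0 0;7 0 -0.6 0 0 0 0;7 0 -0.6 0 0 0 0"}}

```text
time: 43.9
position: [0.5146, 0.0355, 0.0198]
ee_rot: [179.9, 0.1, 83.1]
wrist_force: [0.1, 0.6, -0.0]
opening: 0.0702
```

Request:
{"api": "carry_out", "payload": {"increments": "7 0 -0.1 0 0 0 0;7 0 -0.2 0 0 0 0;7 0 -0.3 0 0 0 0;7 0 -0.3 0 0 0 0"}}

```text
time: 44.3
position: [0.5146, 0.0356, 0.021]
ee_rot: [179.5, 0.0, 83.2]
wrist_force: [4.7, -0.5, -1.5]
opening: 0.07
```

Request:
{"api": "carry_out", "payload": {"increments": "7 0 -0.1 0 0 0 0;7 0 -0.2 0 0 0 0;7 0 -0.2 0 0 0 0"}}

```text
time: 44.6
position: [0.5147, 0.0355, 0.0218]
ee_rot: [179.3, 0.0, 83.2]
wrist_force: [7.7, -1.1, -2.2]
opening: 0.0704
```

Request:
{"api": "carry_out", "payload": {"increments": "7 0 0.6 0 0 0 0;7 0 1.2 0 0 0 0;7 0 1.5 -4 0 0 0;7 0 1.5 -9 0 0 0;5 0 1.5 -13 0 0 0;2 0 1.5 -14 0 0 0;0 0 1.5 -14 0 0 0;0 0 1.5 -14 0 0 0;0 0 1.5 -14 0 0 0"}}

```text
time: 45.5
position: [0.5224, 0.0345, 0.1571]
ee_rot: [-179.8, 0.1, 83.1]
wrist_force: [-0.7, 0.6, -0.8]
opening: 0.0005
```

```bash
python3 snap.py wrist w16
python3 - <<'E'
import sled
from cell import env
from go import plan
s=env.read_state();print(s["position"],s["ee_rot"],s["opening"])
for y in(.135,.125,.115,.109): 
    a=sled.w(-.066,y);print(y);plan(s,[(a[0],a[1],.1,83.1),(a[0],a[1],.02,83.1)])
E
```

```text
[0.52256829 0.03448786 0.15718149] [-1.79829163e+02  7.05749453e-02  8.31312558e+01] 0.00033592242477993296
0.135
(np.float64(0.5003964886753339), np.float64(0.16015127252356184), 0.1, 83.1) -> 12.22 -3.69 5.71 | -0.2 0.1 0.0
(np.float64(0.5003964886753339), np.float64(0.16015127252356184), 0.02, 83.1) -> 12.23 -3.66 13.71 | -0.2 0.1 0.0
0.125
(np.float64(0.4991951202869874), np.float64(0.1502236991042674), 0.1, 83.1) -> 11.22 -3.69 5.72 | -0.2 0.1 0.0
(np.float64(0.4991951202869874), np.float64(0.1502236991042674), 0.02, 83.1) -> 11.23 -3.66 13.72 | -0.2 0.1 0.0
0.115
(np.float64(0.497993751898641), np.float64(0.14029612568497293), 0.1, 83.1) -> 10.22 -3.69 5.72 | -0.2 0.1 0.0
(np.float64(0.497993751898641), np.float64(0.14029612568497293), 0.02, 83.1) -> 10.23 -3.66 13.72 | -0.2 0.1 0.0
0.109
(np.float64(0.49727293086563307), np.float64(0.13433958163339627), 0.1, 83.1) -> 9.62 -3.69 5.72 | -0.2 0.1 0.0
(np.float64(0.49727293086563307), np.float64(0.13433958163339627), 0.02, 83.1) -> 9.63 -3.66 13.72 | -0.2 0.1 0.0
```

View pics/w16.png

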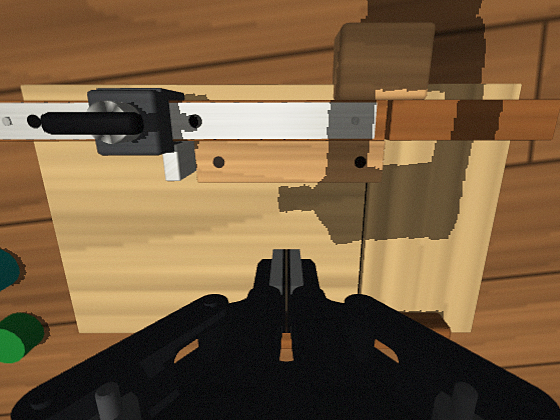

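Request:
{"api": "carry_out", "payload": {"increments": "0 6 -2 0 0 0 0;0 11.9 -3.3 0 0 0 0;0 11.9 -3.3 0 0 0 0;0 11.9 -3.3 5 0 0 0;0 11.9 -3.3 10 0 0 0;0 11.9 -3.3 13.5 0 0 0;0 11.9 -3.3 13.5 0 0 0;0 11.4 -3.3 13.5 0 0 0;0 11 -3.3 13.5 0 0 0;0 10.6 -3.3 13.5 0 0 0;0 10.3 -3.3 13.5 0 0 0;0 10.3 -3.3 13.5 0 0 0"}}

```text
time: 46.75
position: [0.5056, 0.14, 0.0263]
ee_rot: [179.7, 0.0, 83.1]
wrist_force: [-0.2, 0.6, -0.9]
opening: -0.0
```

```bash
python3 - <<'E'
import sled
from cell import env
s=env.read_state();print(sled.s(*s["position"][:2]),s["wrist_force"])
E
python3 snap.py wrist w17
```

```text
[-0.0584302   0.11564708] [-0.19278938  0.62947779 -0.91461262]
```

View pics/w17.png

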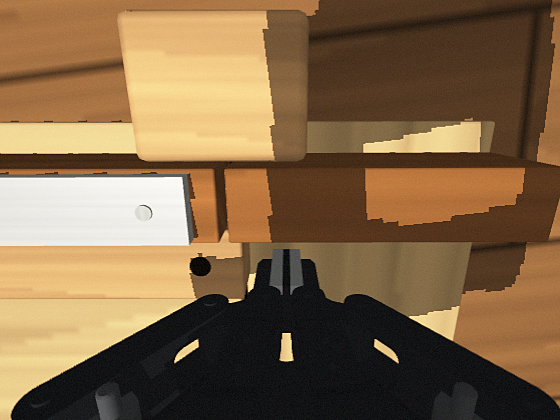

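Request:
{"api": "carry_out", "payload": {"increments": "0 -0.3 0 0 0 0 0;0 -0.5 0 0 0 0 0;0 -0.7 0 0 0 0 0;0 -0.9 0 0 0 0 0;0 -0.9 0 0 0 0 0"}}

```text
time: 47.3
position: [0.5035, 0.1313, 0.0248]
ee_rot: [179.9, 0.1, 83.1]
wrist_force: [1.2, 0.7, 0.6]
opening: 0.0001
```

Request:
{"api": "carry_out", "payload": {"increments": "0 -0.15 0 0 0 0 0;0 -0.3 0 0 0 0 0;0 -0.3 0 0 0 0 0"}}

```text
time: 47.6
position: [0.5031, 0.1284, 0.0248]
ee_rot: [179.9, 0.1, 83.1]
wrist_force: [0.2, 1.0, 0.4]
opening: -0.0
```

```bash
python3 - <<'E'
import sled
from cell import env
s=env.read_state();print(sled.s(*s["position"][:2]),s["wrist_force"])
E
python3 snap.py wrist w18
```

```text
[-0.05951847  0.10382646] [0.21122609 0.97993778 0.36903578]
```

View pics/w18.png

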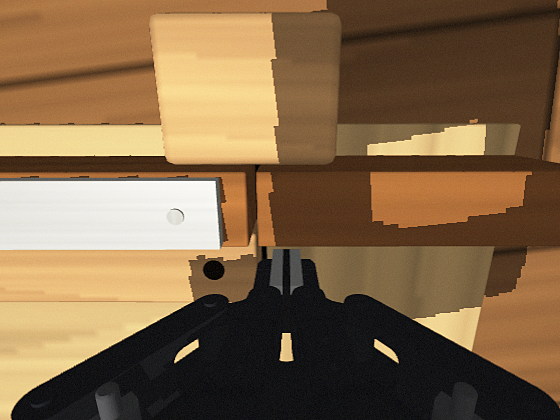

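Request:
{"api": "carry_out", "payload": {"increments": "0 -0.1 0 0 0 0 0;0 -0.2 0 0 0 0 0;0 -0.2 0 0 0 0 0"}}

```text
time: 47.95
position: [0.5028, 0.1266, 0.0248]
ee_rot: [179.9, 0.0, 83.1]
wrist_force: [0.2, 1.7, -0.3]
opening: -0.0002
```

Request:
{"api": "carry_out", "payload": {"increments": "0 -0.1 0 0 0 0 0;0 -0.2 0 0 0 0 0;0 -0.2 0 0 0 0 0"}}

```text
time: 48.25
position: [0.5032, 0.1258, 0.0252]
ee_rot: [179.8, -0.1, 83.1]
wrist_force: [0.0, 5.3, -0.5]
opening: -0.0002
```

Request:
{"api": "carry_out", "payload": {"increments": "0 1 0.2 0 0 0 0;0 1.5 0.5 -3 0 0 0;0 1.5 1 -8 0 0 0;0 1.5 2 -13 0 0 0;0 -3 3 -16 0 0 0;0 -7 3 -16 0 0 0;0 -10 2 -16 0 0 0;0 -10 1.5 -16 0 0 0;0 -10 1.5 -16 0 0 0;0 -10 1.5 -16 0 0 0"}}

```text
time: 49.25
position: [0.5052, 0.0243, 0.1848]
ee_rot: [179.9, 0.1, 83.2]
wrist_force: [0.2, -0.2, -0.0]
opening: 0.0
```

```bash
python3 snap.py wrist w19; python3 go.py;python3 snap.py side d6; python3 snap.py scene s8; python3 -c "
import cv2
i=cv2.imread('pics/w19.png');i=i[60:260,:];cv2.imwrite('pics/w19z.png',cv2.resize(i[:, 100:420],None,fx=2.5,fy=2.5,interpolation=cv2.INTER_CUBIC))"
```

```text
t 49.30 [0.5053 0.0245 0.1848] [1.799e+02 1.000e-01 8.320e+01] F [ 1.  -0.5 -0.2] op 0.0000 q [ -5.   0. 111.  -0.  69. -88.]
```

View pics/w19.png

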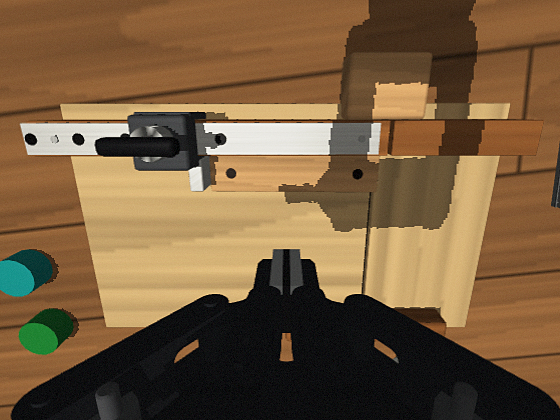

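View pics/w19z.png

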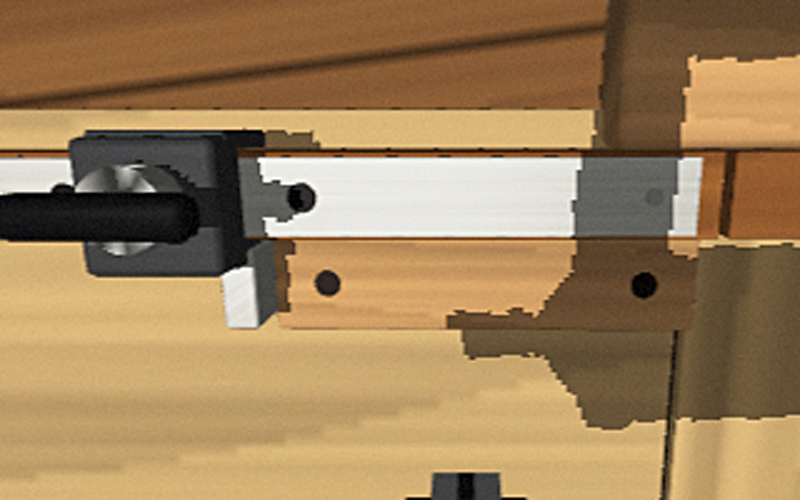

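View pics/s8.png

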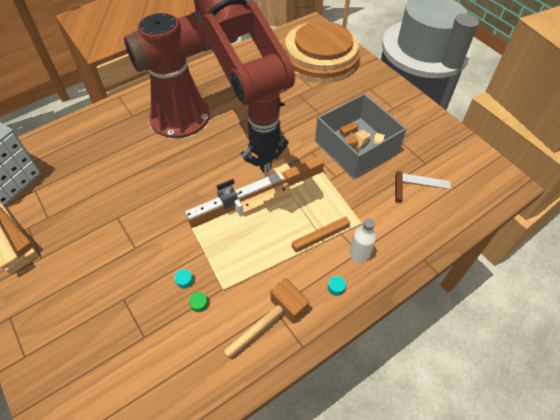

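Run:
```python
from h import *;import pickle,sled
s,c,E=pickle.load(open("w19.pkl","rb"))
Z=lambda l:[(100+x/2.5,60+y/2.5) for x,y in l]
f=lambda l,z:[tuple((sled.s(*q[:2])*1000).round(1)) for q in onplane(c,E,Z(l),z)]
print("sample right end",f([(697,242),(691,327)],.040),"left",f([(289,312),(287,285)],.040),"bottom edge +x",f([(280,328),(690,329)],.040))
print("foot top +y edge",f([(258,266),(257,326)],.066), "slot near edge",f([(664,480),(678,330)],.012), f([(674,480)],.012))
print("hole0",f([(303,197)],.063))
i=c["image"][150:260,180:400];cv2.imwrite("pics/w19y.png",cv2.resize(i,None,fx=3.6,fy=3.6,interpolation=cv2.INTER_CUBIC))
```

```text
sample right end [(np.float64(-80.9), np.float64(87.5)), (np.float64(-48.3), np.float64(88.3))] left [(np.float64(-53.8), np.float64(-66.3)), (np.float64(-64.2), np.float64(-66.3))] bottom edge +x [(np.float64(-47.4), np.float64(-70.1)), (np.float64(-47.5), np.float64(87.9))]
foot top +y edge [(np.float64(-75.9), np.float64(-69.7)), (np.float64(-54.7), np.float64(-71.7))] slot near edge [(np.float64(29.7), np.float64(91.0)), (np.float64(-39.9), np.float64(91.4))] [(np.float64(29.7), np.float64(95.5))]
hole0 [(np.float64(-98.8), np.float64(-53.5))]
```

View pics/w19y.png

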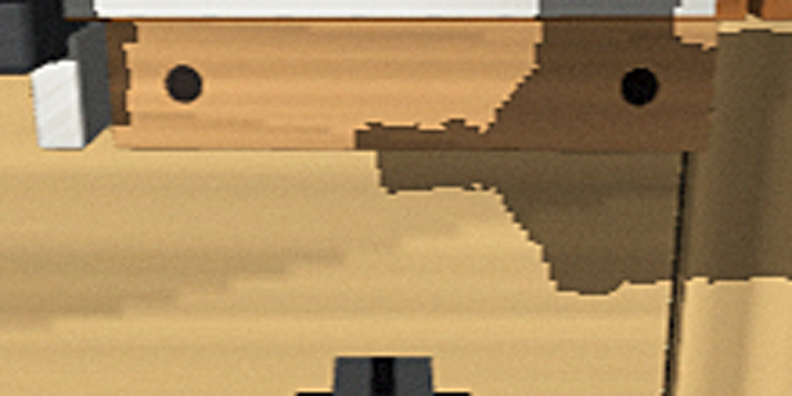

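Run:
```python
import sled
from cell import env
from go import plan
s=env.read_state();a=sled.w(-.05,.09);plan(s,[(a[0],a[1],.075,83.1)]);a=sled.w(-.05,-.07);plan(s,[(a[0],a[1],.12,83.1)])
```

```text
(np.float64(0.5108744483986459), np.float64(0.11355500271538246), 0.075, 83.1) -> 8.91 -0.53 10.97 | 0.1 0.1 0.1
(np.float64(0.4916525541851024), np.float64(-0.04528617199332883), 0.12, 83.1) -> -7.09 -0.56 6.49 | 0.1 0.1 0.1
```

Request:
{"api": "carry_out", "payload": {"increments": "0 5 -0.3 2 0 0 0;0 8.9 -0.5 6 0 0 0;0 8.9 -0.5 10.5 0 0 0;0 8.9 -0.5 10.5 0 0 0;0 8.9 -0.5 10.5 0 0 0;0 8.9 -0.5 10.5 0 0 0;0 8.9 -0.5 10.5 0 0 0"}}

```text
time: 50.1
position: [0.5138, 0.1122, 0.0829]
ee_rot: [179.5, -0.0, 83.1]
wrist_force: [-0.4, -0.7, -0.4]
opening: -0.0
```

```bash
python3 snap.py wrist w20; python3 go.py; python3 -c "
import cv2
i=cv2.imread('pics/w20.png');i=i[100:330,180:400];cv2.imwrite('pics/w20z.png',cv2.resize(i,None,fx=2.6*1,fy=2.6,interpolation=cv2.INTER_CUBIC))"
```

```text
t 50.15 [0.5136 0.1122 0.0827] [179.5  -0.   83.1] F [-0.5  0.1  0.6] op -0.0004 q [  5.  11. 112.  -0.  57. -78.]
```

View pics/w20z.png

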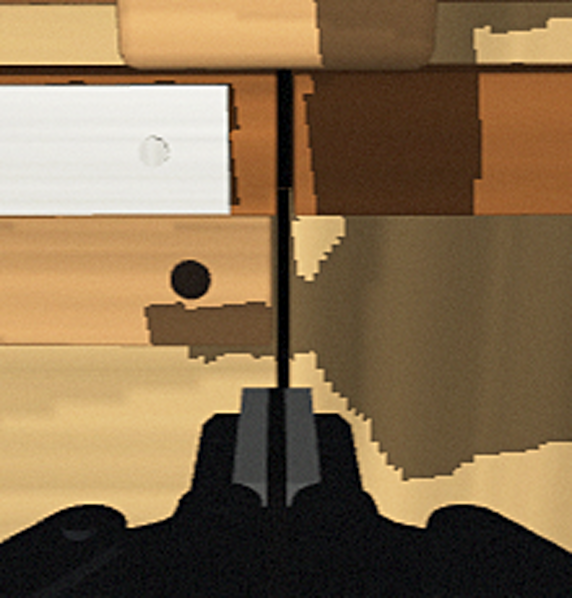

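Run:
```python
from h import *;import pickle,sled
s,c,E=pickle.load(open("w20.pkl","rb"))
g=cv2.cvtColor(c["image"],cv2.COLOR_BGR2GRAY).astype(int)
for v in (190,196,205,215,225,229,236,240):print(v,g[v,278:298])
for v,z in((195,.04),(225,.04),(240,.012)):
    for u in (284,284.5,285,285.5,286,286.5,287): print(v,z,u,(sled.s(*onplane(c,E,[(u,v)],z)[0,:2])*1000).round(2),end=' ')
    print()
```

```text
190 [157 159 156 161 160 142  89  78  56   2   5   8   0  63 172 210 205 202
 197 193]
196 [165 164 159 161 158 141  98  76  56   0   2   2   0  65  83 175 212 202
 197 195]
205 [167 171 174 172 173 151  99  80  58   3   2   0   4  66  92  91 182 220
 207 202]
215 [187 182 184 184 175 154 105  79  59   7   0   1   0  68  96  99 103  94
 100  95]
225 [ 84  90  91  86  86  80  73  88  60   6   1   0   0  66  99 102  96  97
  97  92]
229 [85 86 84 84 84 82 75 88 58  1  0 10  0 64 96 98 95 97 93 96]
236 [ 79  74  86  80  83  83  85  86  56   0   8  15   2  63  89 186 222 217
 212 210]
240 [173 173 177 174 178 176 177 171  96   0   6   3   0 136 195 200 201 198
 197 195]
195 0.04 284 [-72.88  88.33] 195 0.04 284.5 [-72.88  88.65] 195 0.04 285 [-72.88  88.96] 195 0.04 285.5 [-72.88  89.27] 195 0.04 286 [-72.88  89.58] 195 0.04 286.5 [-72.88  89.89] 195 0.04 287 [-72.88  90.2 ] 
225 0.04 284 [-52.9   88.32] 225 0.04 284.5 [-52.9   88.65] 225 0.04 285 [-52.9   88.97] 225 0.04 285.5 [-52.9   89.29] 225 0.04 286 [-52.91  89.61] 225 0.04 286.5 [-52.91  89.93] 225 0.04 287 [-52.91  90.25] 
240 0.012 284 [-30.16  88.15] 240 0.012 284.5 [-30.16  88.53] 240 0.012 285 [-30.16  88.9 ] 240 0.012 285.5 [-30.16  89.28] 240 0.012 286 [-30.16  89.66] 240 0.012 286.5 [-30.16  90.03] 240 0.012 287 [-30.16  90.41]
```

Run:
```python
import sled
from cell import env
from go import plan
s=env.read_state();a=sled.w(-.05,-.115);plan(s,[(a[0],a[1],.15,83.1),(a[0],a[1],.06,83.1)])
```

```text
(np.float64(0.4862463964375433), np.float64(-0.08996025238015387), 0.15, 83.1) -> -20.39 -0.22 -6.73 | 0.5 -0.0 -0.0
(np.float64(0.4862463964375433), np.float64(-0.08996025238015387), 0.06, 83.1) -> -20.40 -0.30 2.27 | 0.5 -0.0 -0.0
```

Request:
{"api": "carry_out", "payload": {"increments": "0 0 0 -5 0 0 0;0 -1 0 -8 0 0 0;0 -5 0 -8 0 0 0;0 -10 -0.1 -8 0 0 0;0 -15 -0.2 -8 0 0 0;0 -20.4 -0.2 -7 0 0 0;0 -20.4 -0.2 -6 0 0 0;0 -20.4 -0.2 -6 0 0 0;0 -20.4 -0.2 -6 0 0 0"}}

```text
time: 51.05
position: [0.4848, -0.0894, 0.1407]
ee_rot: [179.8, 0.0, 83.1]
wrist_force: [0.7, 0.4, 0.6]
opening: -0.0005
```

Run:
```python
import sled
from cell import env
from go import plan
s=env.read_state();print(s["position"],s["ee_rot"],sled.s(*s["position"][:2]));a=sled.w(-.05,-.115);plan(s,[(a[0],a[1],.06,83.1)])
```

```text
[ 0.48477602 -0.08935336  0.14070418] [1.79810163e+02 2.12448969e-02 8.31059411e+01] [-0.05153264 -0.11457415]
(np.float64(0.4862463964375433), np.float64(-0.08996025238015387), 0.06, 83.1) -> -0.04 0.13 8.07 | 0.2 0.0 0.0
```

Request:
{"api": "carry_out", "payload": {"increments": "0 0 0.1 4 0 0 0;0 0 0.1 7 0 0 0;0 0 0.1 8 0 0 0;0 0 0.1 8 0 0 0;0 0 0.1 8 0 0 0;0 0 0.1 8 0 0 0"}}

```text
time: 51.65
position: [0.4877, -0.0901, 0.0621]
ee_rot: [179.6, 0.1, 83.2]
wrist_force: [0.1, 0.3, -0.5]
opening: 0.0
```

```bash
python3 - <<'E'
import sled
from cell import env
s=env.read_state();print(s["position"],s["ee_rot"],s["wrist_force"],sled.s(*s["position"][:2]))
E
python3 snap.py wrist w21; python3 snap.py side d7; python3 -c "
import cv2
i=cv2.imread('pics/d7.png')[150:330,150:330];cv2.imwrite('pics/d7z.png',cv2.resize(i,None,fx=3,fy=3,interpolation=cv2.INTER_CUBIC))"
```

```text
[ 0.48770258 -0.09008759  0.06208959] [1.79630397e+02 9.43914914e-02 8.31833116e+01] [ 0.07000164  0.29457239 -0.45951611] [-0.04853906 -0.11495148]
```

View pics/w21.png

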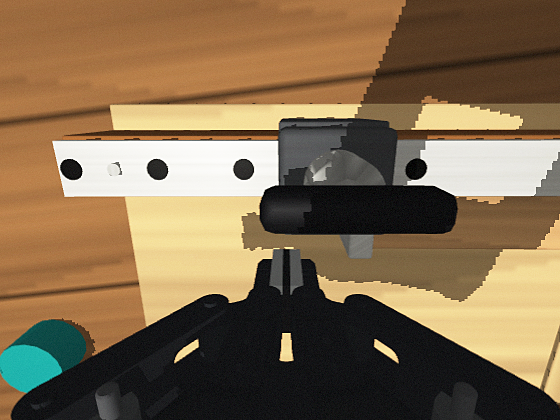

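View pics/d7z.png

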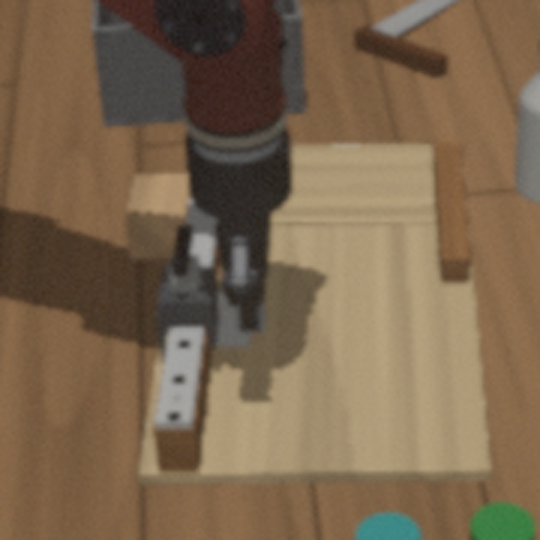

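Request:
{"api": "carry_out", "payload": {"increments": "0 0 -0.2 0.25 0 0 0;0 0.4 -0.2 0.25 0 0 0;0 0.8 -0.2 0.25 0 0 0;0 1.1 -0.2 0.25 0 0 0;0 1.3 -0.2 0.25 0 0 0;0 1.3 -0.2 0.25 0 0 0"}}

```text
time: 52.35
position: [0.4854, -0.0765, 0.0575]
ee_rot: [179.9, 0.1, 83.2]
wrist_force: [-0.1, 0.3, 0.3]
opening: -0.0002
```

Request:
{"api": "carry_out", "payload": {"increments": "0 0.1 0 0 0 0 0;0 0.2 0 0 0 0 0;0 0.2 0 0 0 0 0"}}

```text
time: 52.65
position: [0.4856, -0.0748, 0.0575]
ee_rot: [179.9, 0.1, 83.1]
wrist_force: [0.2, -0.2, 0.7]
opening: 0.0001
```

Request:
{"api": "carry_out", "payload": {"increments": "0 0.1 0 0 0 0 0;0 0.1 0 0 0 0 0"}}

```text
time: 52.85
position: [0.4857, -0.0738, 0.0576]
ee_rot: [179.9, 0.1, 83.1]
wrist_force: [-0.3, -0.1, -0.6]
opening: -0.0001
```

Request:
{"api": "carry_out", "payload": {"increments": "0 0.1 0 0 0 0 0;0 0.1 0 0 0 0 0"}}

```text
time: 53.05
position: [0.4859, -0.0727, 0.0576]
ee_rot: [179.9, 0.1, 83.1]
wrist_force: [-0.0, 0.2, 0.5]
opening: -0.0
```

Request:
{"api": "carry_out", "payload": {"increments": "0 0.1 0 0 0 0 0;0 0.1 0 0 0 0 0"}}

```text
time: 53.25
position: [0.486, -0.0717, 0.0576]
ee_rot: [179.9, 0.1, 83.1]
wrist_force: [-0.4, -0.2, -0.0]
opening: 0.0001
```

Request:
{"api": "carry_out", "payload": {"increments": "0 0.1 0 0 0 0 0;0 0.1 0 0 0 0 0"}}

```text
time: 53.45
position: [0.4861, -0.0709, 0.0576]
ee_rot: [179.8, 0.1, 83.2]
wrist_force: [-0.1, -0.1, -0.3]
opening: 0.0003
```

Request:
{"api": "carry_out", "payload": {"increments": "0 0.1 0 0 0 0 0;0 0.1 0 0 0 0 0"}}

```text
time: 53.65
position: [0.4862, -0.0701, 0.0576]
ee_rot: [179.8, 0.1, 83.1]
wrist_force: [-0.2, -1.1, -0.2]
opening: -0.0002
```

```bash
python3 - <<'E'
import sled
from cell import env
s=env.read_state();print(s["wrist_force"],sled.s(*s["position"][:2]))
E
python3 snap.py wrist w22;  python3 -c "
import cv2
i=cv2.imread('pics/w22.png')[150:330,200:430];cv2.imwrite('pics/w22z.png',cv2.resize(i,None,fx=3,fy=3,interpolation=cv2.INTER_CUBIC))"
```

```text
[-0.22203011 -1.09515887 -0.24374256] [-0.05243339 -0.09526355]
```

View pics/w22z.png

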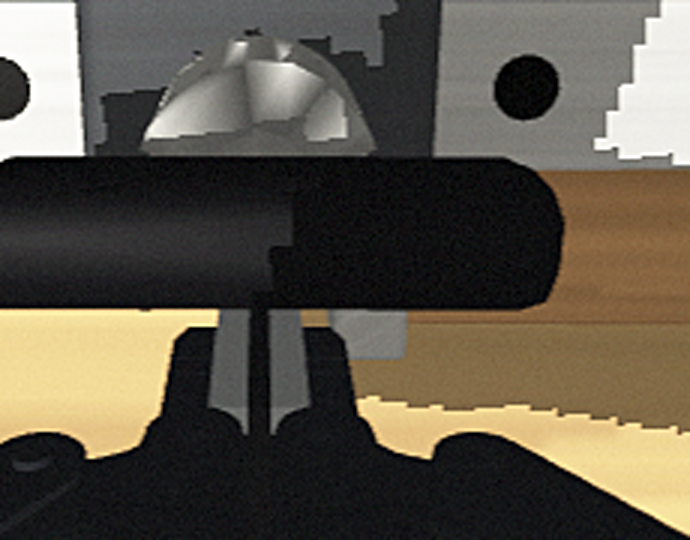

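Request:
{"api": "carry_out", "payload": {"increments": "0 0.1 0 0 0 0 0;0 0.15 0 0 0 0 0;0 0.15 0 0 0 0 0"}}

```text
time: 54.0
position: [0.4864, -0.0684, 0.0576]
ee_rot: [179.8, 0.1, 83.1]
wrist_force: [-0.8, -1.6, -1.2]
opening: -0.0001
```

Request:
{"api": "carry_out", "payload": {"increments": "0 0.1 0 0 0 0 0;0 0.1 0 0 0 0 0"}}

```text
time: 54.2
position: [0.4865, -0.0679, 0.0576]
ee_rot: [179.8, 0.1, 83.2]
wrist_force: [-0.6, -4.7, 0.1]
opening: 0.0
```

Request:
{"api": "carry_out", "payload": {"increments": "0 -1 0 0 0 0 0;0 -2 0 0 0 0 0;0 -2 0 -4 0 0 0;0 -2 0 -8 0 0 0;0 3 0 -10 0 0 0;0 8 0 -10 0 0 0;0 13 0 -10 0 0 0;0 17.5 0.2 -9 0 0 0;0 18.5 0.2 -6 0 0 0;0 18.5 0.2 -2.5 0 0 0;0 18.5 0.2 -2.5 0 0 0;0 18.5 0.2 -2.5 0 0 0"}}

```text
time: 55.4
position: [0.5098, 0.1158, 0.0819]
ee_rot: [180.0, 0.1, 83.1]
wrist_force: [0.1, 0.6, 0.1]
opening: 0.0002
```

```bash
python3 snap.py wrist w23
python3 - <<'E'
from h import *;import pickle,sled
s,c,E=pickle.load(open("w23.pkl","rb"));print(s["position"],s["ee_rot"],sled.s(*s["position"][:2]))
g=cv2.cvtColor(c["image"],cv2.COLOR_BGR2GRAY).astype(int)
for v in (190,196,205,215,225,236,240):print(v,g[v,276:300])
for v,z in((205,.04),(240,.012)):
    for u in range(280,292): print(u,(sled.s(*onplane(c,E,[(u,v)],z)[0,:2])*1000)[1].round(2),end=' ')
    print()
i=c["image"][100:330,180:400];cv2.imwrite('pics/w23z.png',cv2.resize(i,None,fx=2.6*1,fy=2.6,interpolation=cv2.INTER_CUBIC))
E
```

```text
[0.50978181 0.11575411 0.08193429] [1.79992727e+02 5.44209004e-02 8.30968184e+01] [-0.05134892  0.09205191]
190 [107 105 103  96 101 145 160 110  44   0   0  53  97  99  97  98  94  95
  91  88  91  88  92  65]
196 [160 159 159 160 161 159 147 104  43   0   0  67 101  99  94  93  92  82
 161 200 192 190 188 190]
205 [160 157 159 155 159 162 149 107  41   0   0  66 102  98  98  85 172 210
 200 196 195 193 190 191]
215 [187 185 187 187 189 188 174 120  50   0   0  66 101 102 101  98  99  96
  94  96  93  95  89  88]
225 [ 83  84  81  89  87  79  84  80  41   1   0  68  97  99  97 101 101  95
  93  93  91  92  92  87]
236 [ 86  86  88  89  88  90  90  74  32   4   0  69 102 107 102  97  86  91
  93  84  84  79  87  82]
240 [205 208 213 210 209 192 112   4   1   3   0 115 200 224 218 210 202 197
 196 195 190 190 195 144]
280 88.82 281 89.45 282 90.08 283 90.7 284 91.33 285 91.96 286 92.58 287 93.21 288 93.84 289 94.46 290 95.09 291 95.72 
280 88.13 281 88.88 282 89.63 283 90.38 284 91.12 285 91.87 286 92.62 287 93.37 288 94.12 289 94.87 290 95.62 291 96.36
```

View pics/w23z.png

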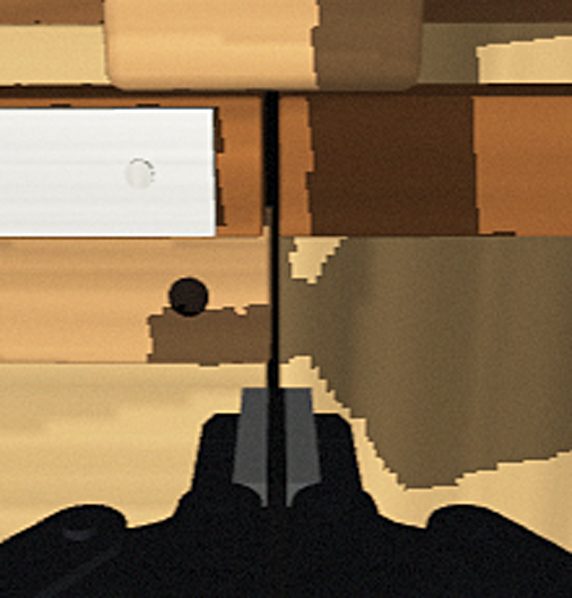

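Run:
```python
import sled
from cell import env
from go import plan
print(sled.s(.5032,.1258),sled.s(.5033,.1273))
s=env.read_state()
for y in(.118,.108,.1035,.1025):
  a=sled.w(-.0595,y);print(y);plan(s,[(a[0],a[1],.1,83.1),(a[0],a[1],.024,83.1)])
```

```text
[-0.05908994  0.10123433] [-0.05917087  0.10273548]
0.118
(np.float64(0.5048070851376864), np.float64(0.14249350825833607), 0.1, 83.1) -> 2.58 -0.96 -1.66 | 0.2 0.0 -0.0
(np.float64(0.5048070851376864), np.float64(0.14249350825833607), 0.024, 83.1) -> 2.58 -0.99 5.94 | 0.2 0.0 -0.0
0.108
(np.float64(0.5036057167493398), np.float64(0.1325659348390416), 0.1, 83.1) -> 1.58 -0.96 -1.66 | 0.2 0.0 -0.0
(np.float64(0.5036057167493398), np.float64(0.1325659348390416), 0.024, 83.1) -> 1.58 -0.99 5.94 | 0.2 0.0 -0.0
0.1035
(np.float64(0.5030651009745839), np.float64(0.1280985268003591), 0.1, 83.1) -> 1.13 -0.96 -1.66 | 0.2 0.0 -0.0
(np.float64(0.5030651009745839), np.float64(0.1280985268003591), 0.024, 83.1) -> 1.13 -0.99 5.94 | 0.2 0.0 -0.0
0.1025
(np.float64(0.5029449641357493), np.float64(0.12710576945842966), 0.1, 83.1) -> 1.03 -0.96 -1.66 | 0.2 0.0 -0.0
(np.float64(0.5029449641357493), np.float64(0.12710576945842966), 0.024, 83.1) -> 1.03 -0.99 5.94 | 0.2 0.0 -0.0
```

Request:
{"api": "carry_out", "payload": {"increments": "0 1.5 -0.5 -1.5 0 0 0;0 2.6 -1 0 0 0 0;0 2.6 -1 4 0 0 0;0 2.6 -1 6 0 0 0;0 2.6 -1 6 0 0 0;0 2.2 -1 6 0 0 0;0 1.9 -1 6 0 0 0;0 1.6 -1 6 0 0 0;0 1.6 -1 6 0 0 0;0 1.6 -1 6 0 0 0"}}

```text
time: 56.45
position: [0.5033, 0.133, 0.0231]
ee_rot: [179.8, 0.0, 83.1]
wrist_force: [0.6, 0.4, 0.3]
opening: 0.0001
```

Run:
```python
import sled
from cell import env
s=env.read_state();print(s["position"],s["wrist_force"],sled.s(*s["position"][:2]))
```

```text
[0.50325338 0.13300228 0.02313398] [0.63155493 0.37838129 0.28753922] [-0.05990221  0.10839085]
```

Request:
{"api": "carry_out", "payload": {"increments": "0 -0.2 0 0 0 0 0;0 -0.4 0 0 0 0 0;0 -0.4 0 0 0 0 0"}}

```text
time: 56.75
position: [0.5021, 0.129, 0.0223]
ee_rot: [179.9, 0.1, 83.1]
wrist_force: [0.2, 0.2, 0.5]
opening: -0.0003
```

Request:
{"api": "carry_out", "payload": {"increments": "0 -0.1 0 0 0 0 0;0 -0.1 0 0 0 0 0"}}

```text
time: 56.95
position: [0.5021, 0.1284, 0.0223]
ee_rot: [179.8, 0.0, 83.1]
wrist_force: [0.1, 1.6, -0.9]
opening: 0.0003
```

Request:
{"api": "carry_out", "payload": {"increments": "0 -0.1 0 0 0 0 0;0 -0.12 0 0 0 0 0;0 -0.12 0 0 0 0 0"}}

```text
time: 57.25
position: [0.5019, 0.1271, 0.0223]
ee_rot: [179.9, 0.0, 83.1]
wrist_force: [-0.2, 1.2, -1.5]
opening: 0.0003
```

Moved about 1.3 mm. Retreat and look again.

Request:
{"api": "carry_out", "payload": {"increments": "0 0.8 0 0 0 0 0;0 1.5 0.3 0 0 0 0;0 1.5 0.6 -4 0 0 0;0 0 1 -7 0 0 0;0 -1 1 -6 0 0 0;0 -1 1 -6 0 0 0;0 -1 1 -6 0 0 0;0 -1 1 -6 0 0 0"}}

```text
time: 58.05
position: [0.5093, 0.1162, 0.081]
ee_rot: [-180.0, 0.1, 83.1]
wrist_force: [0.8, -0.1, -0.3]
opening: 0.0001
```

```bash
cat > slot.py <<'E'
from h import *;import pickle,sled,sys
s,c,E=pickle.load(open(sys.argv[1],"rb"));print(s["position"],s["ee_rot"],sled.s(*s["position"][:2]))
g=cv2.cvtColor(c["image"],cv2.COLOR_BGR2GRAY).astype(int)
for v in (196,205,215,225,236,240,244):print(v,g[v,276:300])
for v,z in((205,.04),(240,.012)):
    for u in range(280,292): print(u,(sled.s(*onplane(c,E,[(u,v)],z)[0,:2])*1000)[1].round(2),end=' ')
    print()
i=c["image"][100:330,180:400];cv2.imwrite('pics/slotz_%s.png'%sys.argv[1][:3],cv2.resize(i,None,fx=2.6*1,fy=2.6,interpolation=cv2.INTER_CUBIC))
E
python3 snap.py wrist w24; python3 slot.py w24.pkl
```

```text
[0.50926185 0.11617691 0.0810484 ] [-1.79988464e+02  7.83287981e-02  8.31496372e+01] [-0.0519159   0.09240918]
196 [161 162 151 129  80  72  45   0   2   8   0  75 102  90 175 210 206 199
 197 194 194 192 186 188]
205 [161 169 156 136  88  70  47   0   4   0   8  71 101 181 224 214 205 200
 197 196 194 187 187 186]
215 [186 184 182 155 100  69  48   0   2   2   9  76 107 107 103 100  97 100
  93  98  91  94  90  88]
225 [ 83  79  82  79  65  81  54   2   0   3   7  71 106 102 100  99  98  99
  97  95  91  90  89  92]
236 [ 91  88  93  84  78  85  57   4   1   3   8  73 107 103 100 102  96  98
  94  93  87  90  90  87]
240 [ 77  75  70 118 181 181  98   5  10  11   3 170 167  80 175 211 205 201
 196 199 189 194 133 154]
244 [187 192 191 188 186 157  85   0   1   4   0 161 212 207 203 202 203 197
 196 194 188 189 186 182]
280 89.16 281 89.79 282 90.41 283 91.03 284 91.66 285 92.28 286 92.91 287 93.53 288 94.15 289 94.78 290 95.4 291 96.03 
280 88.49 281 89.24 282 89.98 283 90.73 284 91.47 285 92.22 286 92.96 287 93.71 288 94.45 289 95.2 290 95.95 291 96.69
```

View pics/slotz_w24.png

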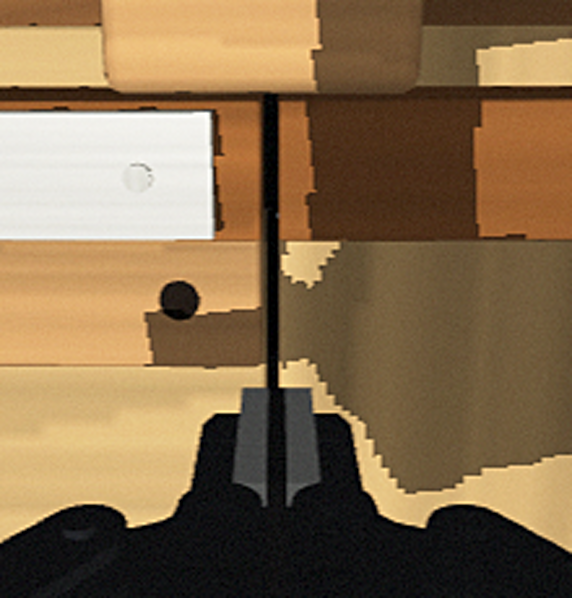

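Request:
{"api": "carry_out", "payload": {"increments": "0 0 0 -5 0 0 0;0 -5 0 -6 0 0 0;0 -10 0 -6 0 0 0;0 -15 0 -6 0 0 0;0 -16.2 0 -6 0 0 0;0 -16.2 0 -6 0 0 0;0 -16.2 0 -6 0 0 0;0 -16.2 0 -6 0 0 0"}}

```text
time: 58.9
position: [0.491, -0.0433, 0.1422]
ee_rot: [179.9, 0.0, 83.2]
wrist_force: [0.0, -0.2, 0.0]
opening: -0.0001
```

```bash
python3 snap.py wrist w25
python3 - <<'E'
from h import *;import pickle,sled
s,c,E=pickle.load(open("w25.pkl","rb"));print(s["position"],s["ee_rot"],sled.s(*s["position"][:2]))
print(proj(c,E,[[*sled.w(-.06,-.07),.04],[*sled.w(-.06,-.07),.066]]))
i=c["image"][130:300,200:380];cv2.imwrite('pics/w25z.png',cv2.resize(i,None,fx=4,fy=3.5,interpolation=cv2.INTER_CUBIC))
E
```

```text
[ 0.4909758  -0.04334482  0.14218464] [1.79891524e+02 1.15665533e-02 8.32348365e+01] [-0.05090508 -0.06815401]
[[283.07490017 196.45695467]
 [282.76193598 205.61872183]]
```

View pics/w25z.png

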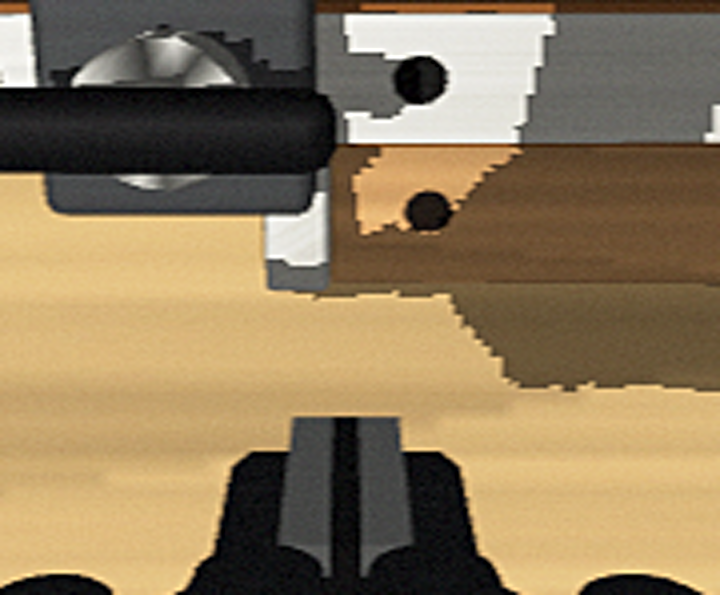

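```bash
python3 tee.py w25.pkl; python3 snap.py scene s9; python3 snap.py side d9; python3 -c "
import cv2
i=cv2.imread('pics/s9.png')[90:350,110:460];cv2.imwrite('pics/s9z.png',cv2.resize(i,None,fx=2.2,fy=2.2,interpolation=cv2.INTER_CUBIC))"
```

```text
tee rect [440.2 -63.8] [50.5 12.3] 83.2 top z 0.1298 n 2282 sled [-0.0988 -0.0946]
```

View pics/s9z.png

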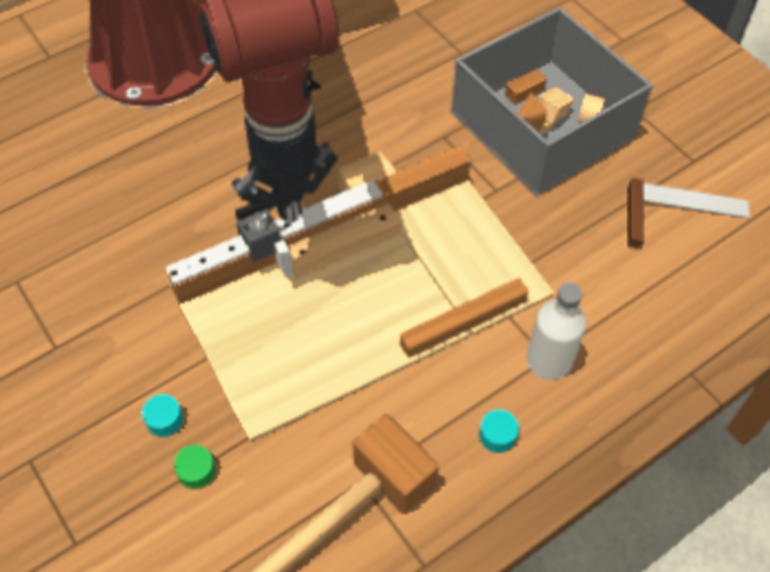

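Request:
{"api": "carry_out", "payload": {"increments": "0 0 2 -4 0 0 0;0 0 4 -8 0 0 0;0 0 4 -10 0 0 0;0 0 4 -10 0 0 0;0 0 4 -10 0 0 0"}}

```text
time: 59.55
position: [0.5303, -0.0488, 0.2424]
ee_rot: [179.9, 0.0, 83.2]
wrist_force: [-0.8, -0.2, -0.1]
opening: -0.0002
```

```bash
python3 -c "
from cell import env
print(env.job_done())"
```

```text
the job is handed in; nothing more can be done
None
```

I finished the whole job in the order asked and handed it in at about 60 s.

- **Offcuts:** All five were on the sled and all five are now in the scrap bin. The last scene picture shows the sled clear.
- **Length stop:** The sample measured about 160 mm, so the stop went to the 0.04 m hole. I lifted the pin, turned it 75° into the rest notch and let go; it stayed out by itself, about 11.6 mm up. I then slid the stop 40 mm, turned the pin back and let it drop. The handle top reads 0.1298 m, the same as before I started, so the pin is fully down. In the final check the stop sat about 0.5 mm beyond its nominal position, within the hole's play.
- **Sample:** It lies flat against the fence with no visible gap at the stop.
    - **First try:** my push left the far end about 1.7 mm short of the slot edge.
    - **Correction:** I nudged the stop back, which made the end overshoot by about 0.8 mm, so I pushed the sample lightly back.
    - **Last readings:** these disagree slightly. The slot-end view says about 1.1 mm short and the stop-end view about 0.5 mm short, which is about the size of the stop's play.
- **Other things:** In the last scene picture the glue, mallet, try square and the coloured look-alikes are where they started.

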